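# Pack the lunch jar and dip pots

### The arm

A 7-joint arm with a two-finger parallel gripper is mounted at the origin on the work surface. World frame = base frame: x ahead of the robot, y to its left, z up, the work surface at z = 0. Lengths are in m, angles in rad, forces in N, time in s.
With the tool pointing down it reaches from about 0.425 to 0.925 m from the base axis. Payload 6.8 kg.
Tool frame: the origin (TCP) lies at the centre of the arm's flange, where the gripper is bolted on; the fingertips stand 173 mm ahead of it and the grasp point (between the pads) lies 155 mm ahead of it (r.hold_point_z is the distance from the TCP to the grasp point, in m); z points along the fingers, x is the direction in which the jaws open and shut, and the axes are right-handed (so a half turn about z gives the same grasp; the last joint's range is limited). The gripper opens to 85 mm and grips with 20 to 120 N. Pads are 22 mm wide; open, the fingers measure 114 mm over their backs; the gripper's body (76 mm by 85 mm) begins 54 mm behind the grasp point. The pads swing forward as they close: fully open they stand 13 mm farther back than shut.
Start: joints at [-1.365, 0.477, 0.022, 1.555, -0.011, 1.109, -0.083], TCP at [0.208, 0.642, 0.405] pointing down, gripper open.
Joint ranges: [-2.96, 2.96], [-0.34, 2.1], [-1.41, 1.46], [0.24, 2.44], [-1.37, 4.51], [0.17, 1.92], [-2.96, 2.96]. Speed limits (rad/s): [2.39, 2.39, 3.14, 3.14, 3.14, 3.14, 3.14].

### API

Orientations are given as a rotation vector (axis times angle).
In Python, from bench import r gives the robot as it stands.
- The arm moves only by the tool apply_moves, never from a script. Its arguments are lists of equal length, an entry for each row: "dp": the shift along the tool's x, y, z scaled (see below), a list of three; "twist": the turn, a rotation vector about the tool's x, y, z scaled (see below), a list of three; "jaw": the closure in counts, from 0 (fully open) to 255 (shut). In form: {"dp": [[x, y, z], ...], "twist": [[rx, ry, rz], ...], "jaw": [jaw, ...]}. A call has 1 to 20 rows; each row shifts and turns the pose as measured when the row begins, along the tool's axes as they then stand; what a row does not reach is not made up. The controller multiplies each number of a shift by 12 cm and each number of a turn by 120 degrees. A row lasts 1/10 s, in which the tool goes at most 50 mm and 8.59 degrees, less where a joint would pass 70% of its speed; a pose out of reach is approached as far as the arm can. A call with a number of a shift or a turn outside -1 to 1 is refused whole. A call with a gripper value outside its range is refused whole. The fingers move at their own pace and stop on an object; "grip_force" is the grip in N (left out, the last holds). Time passes only in rows, so rows that do not move let the fingers close. It gives the time, the measured TCP pose, the force and the opening at its end, in the units of the state.
- r.get_obs(): the state, without advancing time (a new reading comes with each control period).
- r.grab_frame(name): name is "scene" or "top" or "wrist"; returns a dict with "color" (384x512x3 uint8, red, green, blue), "z_map" (384x512 float32, m along the optical axis (not along the pixel's ray), 0 where there is no reading), "intrinsics" (3x3 intrinsics, pixels), "R" (3x3) and "t" (3): a world point X has camera coordinates R X + t; the wrist camera has in their place "hand_eye" (4x4, takes a point from camera to tool coordinates, whose origin is the TCP and whose axes are the tool frame's). Camera axes: x right, y down, z forward; pixel columns grow to the right and rows downward; lengths in m; the calibration is good to about 2 mm. A picture is of the moment at which its call begins: read the wrist's pose just before it.
- r.hand_in(): hands the job in, once; it reports no verdict.
The state is a dict: "clock": time; "joints": joint angles; "qvel": joint speeds; "tau": joint torques, N m; "tcp_pos": TCP position; "orientation": TCP orientation; "contact_force": force on the tool from outside, world axes, zero at the start; "moment": the same for the moment, N m; "grip_width": finger opening in m.
Only numpy, scipy, OpenCV 4.12 (cv2) and the standard library are available. Lean on these libraries where they do the work, as an engineer would, in place of code of your own. Each camera call takes 0.05 s, during which the arm holds its last target.

### The job

Drop the small white topping cup into the tapered mouth of the steel jar until its rim sits on the jar's, then close the jar with the black screw cap: stand the cap level on the neck so that its lugs rest up on the thread's ramps (not in the gaps or on the stop posts), turn it backward, anticlockwise from above, until it drops into the thread start, and only then screw it forward, clockwise, fully home. Also nest every metal dip pot upright and fully down in a well of its own in the black carrier, and leave the tin, the bowl and the spatula where they are.

Things in the scene. Friction and masses are not known exactly. Their poses are not given: they have to be found in the camera images.
- jar: squat steel food jar, fixed to the worktop; origin on its axis at the underside, z up. Body 84 mm across and 20 mm high, shoulder up to 31 mm, neck 44 mm across with its rim at z = 58 mm. A four-start thread stands out of the neck to 55 mm across; its starts are four gaps 26 degrees wide centred on the jar's +x, +y, -x and -y axes
- jar_rim (a point): centre of the jar's mouth, at its rim, 58 mm above the jar's underside; the mouth tapers from 38 mm across here to 24 mm at 34 mm below. Axes as the jar
- jar_thread (a point): on the jar's axis at z = 40 mm, level with the gap floors. Clockwise (from above) of each gap a ramp falls 4 mm over 56 degrees, with a groove for a lug under it, and ends in a stop post. Ramp tops: z = 50 mm beside the gap, falling to 46 mm; post tops 54 mm. A lug on a ramp's top jams on the post if turned clockwise; turned anticlockwise it climbs and drops into the gap
- cap: loose black screw cap, a cylinder 66 mm across and 56 mm high, open below, about 90 g, standing open side down; origin on its axis at the lower edge, z up. Its origin above the jar's: 42 to 46 mm with the lugs on the ramps, 49.5 on the posts, 35.5 mm dropped into the gaps, 32 mm screwed home. Grip it across its sides; a firm grip holds it up, so push down or ease the grip to feel the drop
- cap_lugs (a point): on the cap's axis, 7 mm above its lower edge, level with its four inward lugs (5 mm pins) on the cap's +x, +y, -x and -y sides, each marked by a small grey bar on top. About 2 mm of play on the thread. Screwed home, the lugs stand some 63 degrees clockwise of the gap centres, against the stops
- cup: loose white topping cup, closed, 50 mm high, 40 g, standing upright; origin at the centre of its underside, z up. Tapered from 22 mm across at the foot to 36 mm at z = 34 mm, then a rim 42 mm across and 3 mm thick, then a round knob 16 mm across from z = 37 to 50 mm to hold it by. In place its rim rests on the jar's rim (its origin 24 mm above the jar's origin); about 1.2 mm of play
- pot0: loose metal dip pot with flat white lid, closed, one of up to four alike (some may be absent: None), about 120 g, upright; origin at the centre of its underside, z up. Tapered from 46 mm across at its heavy foot to 60 mm at z = 30 mm, then straight sides 60 mm across up to 46 mm
- pot1: loose metal dip pot with flat white lid, closed, one of up to four alike (some may be absent: None), about 120 g, upright; origin at the centre of its underside, z up. Tapered from 46 mm across at its heavy foot to 60 mm at z = 30 mm, then straight sides 60 mm across up to 46 mm
- pot2: loose metal dip pot with flat white lid, closed, one of up to four alike (some may be absent: None), about 120 g, upright; origin at the centre of its underside, z up. Tapered from 46 mm across at its heavy foot to 60 mm at z = 30 mm, then straight sides 60 mm across up to 46 mm
- pot3: loose metal dip pot with flat white lid, closed, one of up to four alike (some may be absent: None), about 120 g, upright; origin at the centre of its underside, z up. Tapered from 46 mm across at its heavy foot to 60 mm at z = 30 mm, then straight sides 60 mm across up to 46 mm
- carrier: black carrier tray, fixed to the worktop, 216 mm square, walls 20 mm high; origin at the centre of its underside. Four tapered grey wells in a square, 100 mm apart along its x and y axes, rims 30 mm above the worktop
- well0 (a point): centre of the floor of carrier well 0, 8 mm above the worktop; the well is 22 mm deep, 48 mm across at the floor and 59 mm at its rim, and matches the pots' taper with about 1 mm of play; a pot fully down stands on this floor with its top 24 mm above the well's rim
- well1 (a point): centre of the floor of carrier well 1, 8 mm above the worktop; the well is 22 mm deep, 48 mm across at the floor and 59 mm at its rim, and matches the pots' taper with about 1 mm of play; a pot fully down stands on this floor with its top 24 mm above the well's rim
- well2 (a point): centre of the floor of carrier well 2, 8 mm above the worktop; the well is 22 mm deep, 48 mm across at the floor and 59 mm at its rim, and matches the pots' taper with about 1 mm of play; a pot fully down stands on this floor with its top 24 mm above the well's rim
- well3 (a point): centre of the floor of carrier well 3, 8 mm above the worktop; the well is 22 mm deep, 48 mm across at the floor and 59 mm at its rim, and matches the pots' taper with about 1 mm of play; a pot fully down stands on this floor with its top 24 mm above the well's rim
- tin: bystander: plain closed tin, 72 mm across, 55 mm high; origin under its centre
- bowl: bystander: white bowl, 110 mm across, 45 mm high; origin under its centre
- spatula: bystander: spatula lying flat, 280 mm long
There are look-alikes about, which are no part of the job. Leave any orange look-alike of the pot3 alone. What is shaped like the cup but turquoise is not meant.

How it is judged:
By the outcome, as a careful person would: the job done as asked, in the order asked, and still so for the second after the job is handed in, with the robot touching nothing.
Of pot0, pot1, pot2, pot3 only 3 to 4 are there at a start; the rules pass over those that are not, and their reading is None.
At some moment in a run one of pot0, pot1, pot2, pot3 may be knocked a few centimetres aside while the robot is not near it.
It also fails if it takes over 208 s, if anything falls off the work surface, if the arm or the gripper's body presses on something with over 40 N, if the wrist force passes 120 N, or if a joint passes its speed limit or range.

## Working session

There is one attempt and no reset: what is moved stays moved. The work goes in short steps, Python scripts to look and compute and a tool call to move; the robot and the scene stay as the last step left them, time stands still between calls to the robot, and variables do not carry over. Pictures are saved under pics/ and viewed, and the job is handed in when it is done.

Besides the shell and the picture viewer there is one more tool, called after "Request:" by a JSON object that holds its "fn" and its "kwargs", one argument or row to a line. apply_moves: Moves the arm, as the interface text tells. Shifts and turns lie within -1 to 1; 1 stands for 12 cm of shift or 120 degrees of turn. Its arguments: {"type":"object","properties":{"dp":{"type":"array"},"twist":{"type":"array"},"jaw":{"type":"array"},"grip_force":{"type":"number"}},"required":["dp","twist","jaw"]}

```bash
ls; mkdir -p pics
cat > h.py <<'E'
from bench import r
import numpy as np,cv2
from scipy.spatial.transform import Rotation as Ro
def save(n,f,crop=None,s=1):
    c=f['color'][:,:,::-1]
    if crop: c=c[crop[1]:crop[3],crop[0]:crop[2]]
    if s!=1: c=cv2.resize(c,None,fx=s,fy=s,interpolation=cv2.INTER_CUBIC)
    cv2.imwrite('pics/'+n+'.png',c)
def world(f,o=None):
    K=f['intrinsics'];z=f['z_map'];v,u=np.mgrid[:z.shape[0],:z.shape[1]]
    P=np.stack([(u-K[0,2])*z/K[0,0],(v-K[1,2])*z/K[1,1],z],-1)
    if 'R' in f: W=(P-f['t'])@f['R']
    else:
        H=f['hand_eye'];T=P@H[:3,:3].T+H[:3,3]
        W=T@Ro.from_rotvec(o['orientation']).as_matrix().T+np.array(o['tcp_pos'])
    W[z==0]=np.nan
    return W
def st():
    o=r.get_obs();R=Ro.from_rotvec(o['orientation']).as_matrix()
    print(round(o['clock'],2),np.round(o['tcp_pos'],4),'x',np.round(R[:,0],3),'z',np.round(R[:,2],3),'F',np.round(o['contact_force'],1),'M',np.round(o['moment'],2),'w',round(o['grip_width'],4),'q7',np.round(o['joints'],2))
    return o,R
E
python3 - <<'E'
from h import *
o,R=st()
for n in['scene','top','wrist']:
    o=r.get_obs();f=r.grab_frame(n);save(n+'0',f,s=1.5);np.savez('/tmp/'+n+'.npz',W=world(f,o),**f)
E
```

```text
pics
0.0 [0.2083 0.6418 0.4037] x [ 0.309  0.951 -0.002] z [-0.    -0.002 -1.   ] F [ 0.5 -0.1  0.3] M [-0.03 -0.01 -0.01] w 0.0856 q7 [-1.37  0.48  0.02  1.56 -0.01  1.11 -0.08]
```

View pics/top0.png

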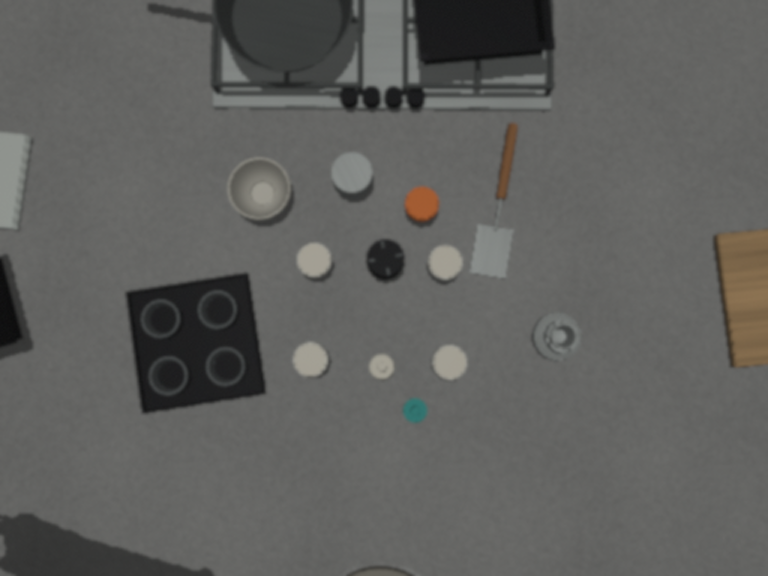

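View pics/scene0.png

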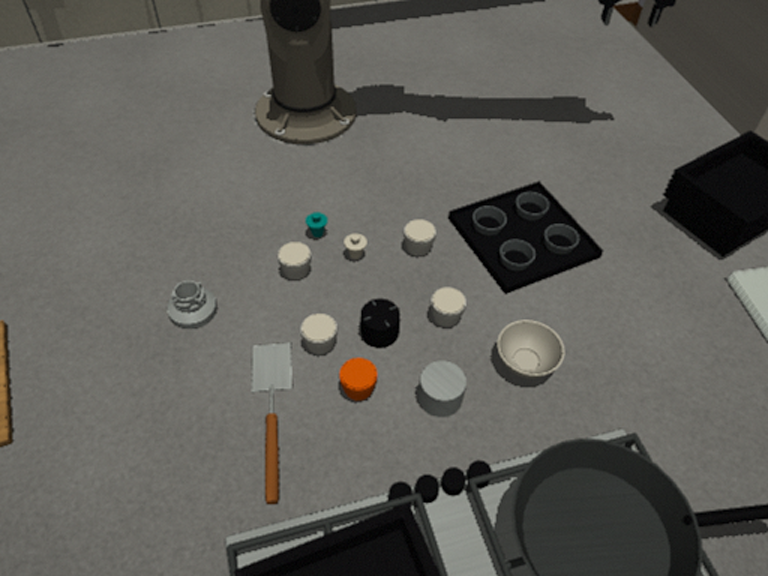

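View pics/wrist0.png

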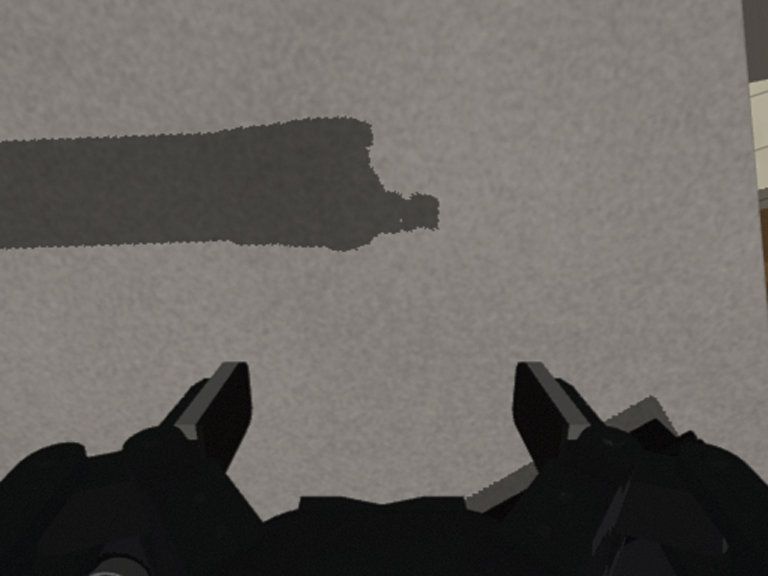

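Candidates in pics/top0 (1.5x pixels):
- **Pots:** white pots at (314,260), (445,263), (310,359), (450,362). The orange look-alike at (421,204) and the tin at (352,173) are not pots.
- **Cup:** white at (381,367), against the turquoise look-alike at (415,411).
- **Cap:** black at (385,259).
- **Jar:** at (557,337).
- **Carrier:** at (195,343).

I choose the white and black ones. Next come the measurements and a close crop.

Run:
```python
from h import *
d=np.load('/tmp/top.npz');W=d['W'];C=d['color'].astype(int)
print(d['intrinsics'],d['R'],d['t'])
z=W[...,2]
print('table z',np.nanmedian(z[200:380,300:330]))
def at(n,u,v,rad,zlo,zhi):
    u/=1.5;v/=1.5
    vv,uu=np.mgrid[:384,:512];m=(np.hypot(uu-u,vv-v)<rad)&(z>zlo)&(z<zhi)
    P=W[m]
    if len(P)<6: print(n,len(P));return
    pts=np.argwhere(m)[:,::-1].astype(np.float32);c,rr=cv2.minEnclosingCircle(pts)
    c2,r2=cv2.minEnclosingCircle(P[:,:2].astype(np.float32))
    print(n,len(P),'mean',P.mean(0).round(4),'circ',np.round(c2,4),round(r2,4),'zmax',P[:,2].max().round(4))
for n,u,v,h in [('A',314,260,46),('B',445,263,46),('C',310,359,46),('D',450,362,46),('cup',381,367,37),('cupk',381,367,49),('turq',415,411,37),('orange',421,204,46),('cap',385,259,56),('jar',557,337,56),('tin',352,173,55),('bowl',260,189,45)]:
    at(n,u,v,28,h/1000-.006,h/1000+.008)
for i,(u,v) in enumerate([(160,319),(216,309),(168,376),(225,366)]): at('well%d'%i,u,v,19,.024,.036)
save('topcrop',dict(color=d['color']),(190,120,400,290),3.8)
```

```text
[[435.97210768   0.         251.79593273]
 [  0.         435.97210768 196.69897958]
 [  0.           0.           1.        ]] [[ 0.00396431 -0.99997944  0.00503983]
 [-0.99736312 -0.00431905 -0.07244414]
 [ 0.07246442 -0.00473935 -0.99735974]] [0.00313874 0.58732149 1.13094594]
table z -0.0004976630030977333
A 412 mean [0.6473 0.1176 0.0468] circ [0.6478 0.1181] 0.0299 zmax 0.0531
B 413 mean [ 0.6445 -0.1092  0.0466] circ [ 0.645  -0.1094] 0.0302 zmax 0.0534
C 421 mean [0.4758 0.1222 0.0468] circ [0.476  0.1224] 0.0298 zmax 0.053
D 426 mean [ 0.4722 -0.1159  0.0467] circ [ 0.4722 -0.1166] 0.03 zmax 0.0521
cup 177 mean [4.639e-01 2.000e-04 3.660e-02] circ [ 0.4431 -0.0161] 0.0476 zmax 0.0411
cupk 31 mean [4.642e-01 4.000e-04 4.950e-02] circ [4.639e-01 4.000e-04] 0.0079 zmax 0.0542
turq 181 mean [ 0.3896 -0.0575  0.0366] circ [ 0.3894 -0.0576] 0.0211 zmax 0.0444
orange 401 mean [ 0.7473 -0.0687  0.0468] circ [ 0.7481 -0.069 ] 0.0301 zmax 0.0538
cap 505 mean [ 0.6501 -0.0049  0.0556] circ [ 0.6503 -0.0051] 0.033 zmax 0.0619
jar 120 mean [ 0.5176 -0.3102  0.0549] circ [ 0.5181 -0.3101] 0.0276 zmax 0.0627
tin 590 mean [0.7991 0.0533 0.0547] circ [0.7997 0.0527] 0.0366 zmax 0.0615
bowl 279 mean [0.778  0.219  0.0439] circ [0.7731 0.2158] 0.0548 zmax 0.0509
well0 139 mean [0.5456 0.389  0.0295] circ [0.5454 0.3857] 0.0331 zmax 0.0349
well1 142 mean [0.5624 0.2905 0.029 ] circ [0.5612 0.2872] 0.0334 zmax 0.0357
well2 145 mean [0.4453 0.3734 0.0292] circ [0.4475 0.3698] 0.0338 zmax 0.0355
well3 144 mean [0.4618 0.2735 0.0291] circ [0.463  0.2708] 0.0333 zmax 0.0349
```

View pics/topcrop.png

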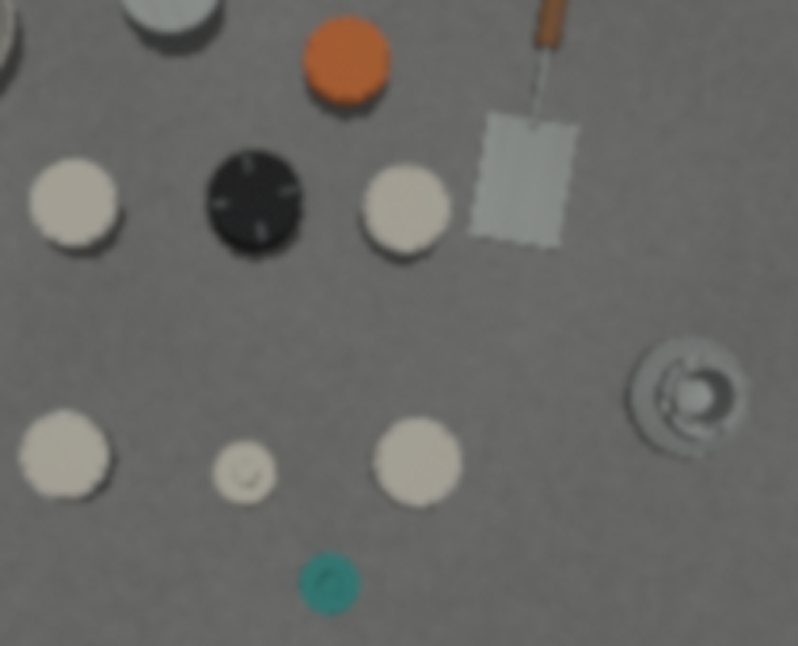

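The crop shows the white cup with its knob at (245,472), and the four white pots clear of the orange one. The cap's bars are at (248,163), (289,190), (262,232) and (219,203), so the cap yaw is about 9 degrees.

```bash
cat >> h.py <<'E'
def to(p,yaw=None,hold=None):
    """print tool-frame displacement (in units of 12cm) and twist(units 120deg) to bring TCP to p with tool x at world yaw (deg), tool down"""
    o,R=st();d=R.T@(np.array(p)-np.array(o['tcp_pos']))
    print('dp total',np.round(d/0.12,3),'mm',np.round(d*1000,1),'rows>=',round(np.linalg.norm(d)/.045,1))
    if yaw is not None:
        a=np.radians(yaw);x=np.array([np.cos(a),np.sin(a),0]);z=np.array([0,0,-1.]);T=np.stack([x,np.cross(z,x),z],1)
        w=Ro.from_matrix(R.T@T).as_rotvec();print('twist total',np.round(np.degrees(w)/120,3),'deg',np.degrees(w).round(1))
E
python3 - <<'E'
from h import *
print(r.hold_point_z); d=np.load('/tmp/wrist.npz');print(d['hand_eye'].round(3),d['intrinsics'].round(1))
to([0.464,0.0,0.3],0)
E
```

```text
0.1547
[[ 1.    -0.     0.001 -0.001]
 [ 0.     0.959  0.283 -0.071]
 [-0.001 -0.283  0.959  0.031]
 [ 0.     0.     0.     1.   ]] [[296.8   0.  254.4]
 [  0.  296.8 191.5]
 [  0.    0.    1. ]]
0.15 [0.2083 0.6418 0.4039] x [ 0.309  0.951 -0.001] z [-0.    -0.001 -1.   ] F [-0.4  0.5  0.2] M [ 0.01 -0.03  0.02] w 0.0856 q7 [-1.37  0.48  0.02  1.56 -0.01  1.11 -0.08]
dp total [-4.428  3.678  0.873] mm [-531.4  441.3  104.7] rows>= 15.5
twist total [0.    0.001 0.6  ] deg [ 0.1  0.1 72. ]
```

Request:
{"fn": "apply_moves", "kwargs": {
  "dp": [
    [-0.295,0.245,0.058],
    [-0.295,0.245,0.058],
    [-0.295,0.245,0.058],
    [-0.295,0.245,0.058],
    [-0.295,0.245,0.058],
    [-0.295,0.245,0.058],
    [-0.295,0.245,0.058],
    [-0.295,0.245,0.058],
    [-0.295,0.245,0.058],
    [-0.295,0.245,0.058],
    [-0.295,0.245,0.058],
    [-0.295,0.245,0.058],
    [-0.295,0.245,0.058],
    [-0.295,0.245,0.058],
    [-0.295,0.245,0.058],
    [0,0,0]
  ],
  "twist": [
    [0,0,0],
    [0,0,0],
    [0,0,0],
    [0,0,0],
    [0,0,0],
    [0,0,0],
    [0,0,0],
    [0,0,0],
    [0,0,0],
    [0,0,0],
    [0,0,0],
    [0,0,0],
    [0,0,0],
    [0,0,0],
    [0,0,0],
    [0,0,0]
  ],
  "jaw": [0,0,0,0,0,0,0,0,0,0,0,0,0,0,0,0]
}}

```text
clock: 1.75
tcp_pos: [0.4712, -0.0229, 0.2929]
orientation: [-2.536, -1.853, -0.003]
contact_force: [-0.8, 0.7, 0.2]
grip_width: 0.0852
```

Run:
```python
from h import *
to([0.464,0.0,0.3],72)
o=r.get_obs();f=r.grab_frame('wrist');save('w1',f,s=1.5);np.savez('/tmp/w1.npz',W=world(f,o),**f)
```

```text
1.75 [ 0.4712 -0.0229  0.2929] x [0.304 0.953 0.002] z [ 0.001  0.002 -1.   ] F [-0.8  0.7  0.2] M [ 0.   -0.02 -0.03] w 0.0852 q7 [-0.36  0.31  0.32  2.15 -0.15  0.7   1.33]
dp total [ 0.164 -0.115 -0.059] mm [ 19.6 -13.9  -7.1] rows>= 0.6
twist total [ 0.    -0.001  0.003] deg [ 0.  -0.1  0.3]
```

View pics/w1.png

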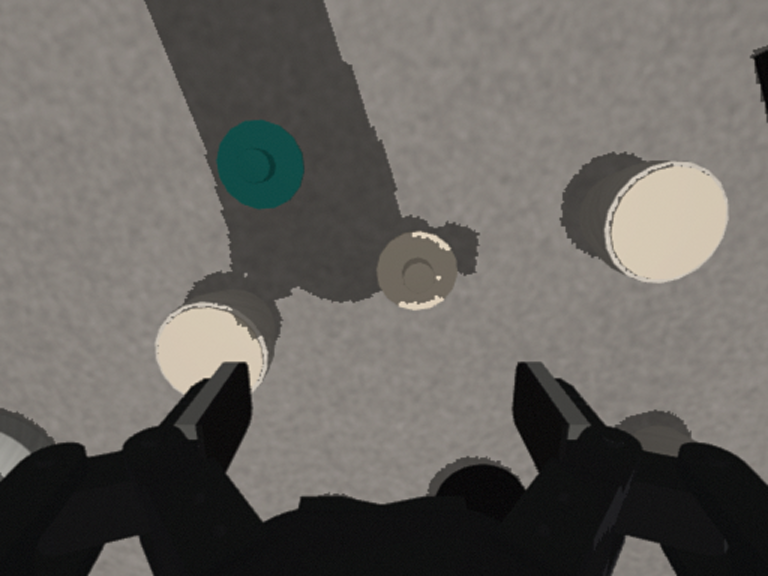

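The wrist view shows the white cup with its knob at (418,272), the turquoise one at (260,163) and pot D at (210,350).

```bash
cat >> h.py <<'E'
def blob(W,c,rad,zlo,zhi,n=''):
    m=(np.hypot(W[...,0]-c[0],W[...,1]-c[1])<rad)&(W[...,2]>zlo)&(W[...,2]<zhi)
    P=W[m]
    if len(P)<8: print(n,len(P));return
    c2,r2=cv2.minEnclosingCircle(P[:,:2].astype(np.float32))
    print(n,len(P),'mean',P.mean(0).round(4),'circ',np.round(c2,4),round(r2,4))
    return c2
E
python3 - <<'E'
from h import *
d=np.load('/tmp/w1.npz');W=d['W']
blob(W,(.464,0),.02,.046,.056,'knob');blob(W,(.464,0),.03,.033,.040,'rim');blob(W,(.476,.122),.045,.042,.05,'C')
c=blob(W,(.464,0),.013,.046,.056,'knob')
to([*c,0.213],72)
E
```

```text
knob 353 mean [ 0.4631 -0.0014  0.05  ] circ [ 0.4635 -0.0013] 0.0081
rim 1817 mean [ 0.4626 -0.0012  0.0372] circ [ 0.4639 -0.0015] 0.0213
C 5366 mean [0.4737 0.1194 0.0475] circ [0.4759 0.1207] 0.0307
knob 353 mean [ 0.4631 -0.0014  0.05  ] circ [ 0.4635 -0.0013] 0.0081
1.8 [ 0.4706 -0.0203  0.2929] x [0.301 0.954 0.003] z [ 0.     0.003 -1.   ] F [-0.5  0.4  0.2] M [ 0.07  0.06 -0.02] w 0.0856 q7 [-0.36  0.31  0.32  2.15 -0.15  0.7   1.33]
dp total [ 0.131 -0.103  0.666] mm [ 15.7 -12.4  79.9] rows>= 1.8
twist total [-0.    -0.001  0.004] deg [-0.  -0.2  0.5]
```

Request:
{"fn": "apply_moves", "kwargs": {
  "dp": [
    [0.07,-0.05,0],
    [0.06,-0.05,0.06],
    [0,0,0.2],
    [0,0,0.2],
    [0,0,0.15],
    [0,0,0.05],
    [0,0,0]
  ],
  "twist": [
    [0,0,0],
    [0,0,0],
    [0,0,0],
    [0,0,0],
    [0,0,0],
    [0,0,0],
    [0,0,0]
  ],
  "jaw": [0,0,60,90,90,90,90]
}}

```text
clock: 2.5
tcp_pos: [0.4599, 0.0139, 0.2107]
orientation: [-2.509, -1.877, -0.008]
contact_force: [0.4, 0.1, 0.4]
grip_width: 0.0554
```

Run:
```python
from h import *
to([.4635,-.0013,0.213],72)
o=r.get_obs();f=r.grab_frame('wrist');save('w2',f,s=1.5);W=world(f,o)
blob(W,(.464,0),.013,.046,.056,'knob');blob(W,(.464,0),.03,.033,.040,'rim')
```

```text
2.5 [0.4599 0.0139 0.2107] x [0.282 0.959 0.008] z [-0.001  0.009 -1.   ] F [0.4 0.1 0.4] M [-0.02 -0.    0.01] w 0.0554 q7 [-0.36  0.45  0.24  2.22 -0.23  0.5   1.35]
dp total [-0.113  0.065 -0.02 ] mm [-13.5   7.8  -2.4] rows>= 0.4
twist total [-0.002 -0.004  0.013] deg [-0.2 -0.5  1.6]
knob 783 mean [ 0.4626 -0.001   0.0498] circ [ 0.4637 -0.0014] 0.0083
rim 3022 mean [0.4618 0.0021 0.0371] circ [ 0.4641 -0.0013] 0.0217
```

View pics/w2.png

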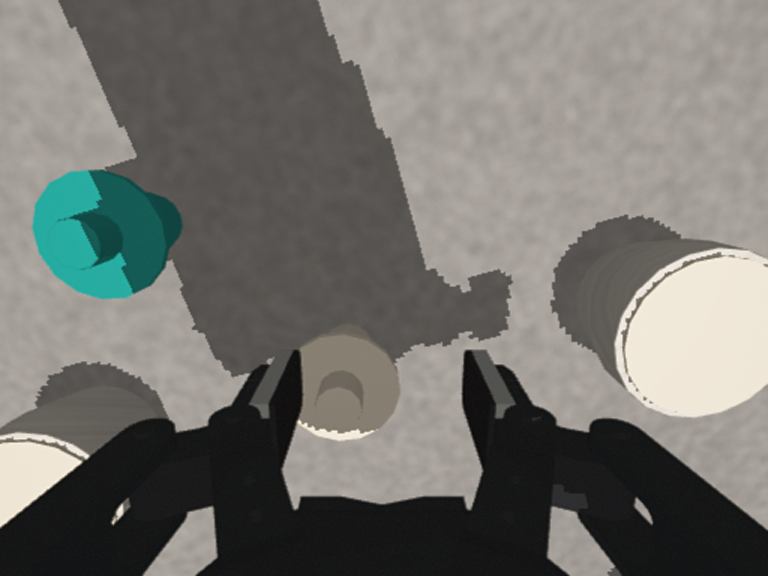

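The left finger sits over the cup's rim at (300,380), with the knob at (340,390) off-centre. I will correct this before closing.

Request:
{"fn": "apply_moves", "kwargs": {
  "dp": [
    [-0.11,0.065,-0.02],
    [0,0,0],
    [0,0,0]
  ],
  "twist": [
    [0,0,0.013],
    [0,0,0],
    [0,0,0]
  ],
  "jaw": [90,90,90]
}}

```text
clock: 2.85
tcp_pos: [0.4649, -0.0015, 0.2157]
orientation: [-2.537, -1.842, -0.014]
contact_force: [0.3, -0.1, -0.0]
grip_width: 0.055
```

Run:
```python
from h import *
to([.4636,-.0013,0.213],72)
o=r.get_obs();f=r.grab_frame('wrist');save('w3',f,s=1.5);W=world(f,o)
blob(W,(.464,0),.013,.046,.056,'knob');blob(W,(.464,0),.03,.033,.040,'rim')
to([.4636,-.0013,0.213],72)
```

```text
2.85 [ 0.4649 -0.0015  0.2157] x [0.31  0.951 0.011] z [ 0.004  0.01  -1.   ] F [ 0.3 -0.1 -0. ] M [ 0.02 -0.01 -0.01] w 0.055 q7 [-0.33  0.44  0.25  2.21 -0.24  0.51  1.35]
dp total [-0.002 -0.01   0.022] mm [-0.2 -1.2  2.7] rows>= 0.1
twist total [ 0.    -0.005 -0.   ] deg [ 0.  -0.6 -0. ]
knob 767 mean [ 0.4627 -0.0012  0.0499] circ [ 0.4639 -0.0014] 0.0081
rim 3454 mean [ 0.4616 -0.0007  0.0372] circ [ 0.464  -0.0014] 0.0216
2.9 [ 0.4649 -0.0017  0.2157] x [0.31  0.951 0.011] z [ 0.004  0.01  -1.   ] F [0.2 0.2 0.2] M [-0.01 -0.04  0.02] w 0.0551 q7 [-0.33  0.44  0.25  2.21 -0.24  0.51  1.35]
dp total [-0.    -0.012  0.023] mm [-0.  -1.4  2.7] rows>= 0.1
twist total [ 0.    -0.005 -0.001] deg [ 0.  -0.6 -0.1]
```

Request:
{"fn": "apply_moves", "kwargs": {
  "dp": [
    [0,-0.01,0.02],
    [0,0,0],
    [0,0,0],
    [0,0,0],
    [0,0,0],
    [0,0,0],
    [0,0,0]
  ],
  "twist": [
    [0,-0.005,0],
    [0,0,0],
    [0,0,0],
    [0,0,0],
    [0,0,0],
    [0,0,0],
    [0,0,0]
  ],
  "jaw": [90,255,255,255,255,255,255],
  "grip_force": 40
}}

```text
clock: 3.6
tcp_pos: [0.4639, -0.0013, 0.2138]
orientation: [2.542, 1.844, 0.001]
contact_force: [-0.3, -0.3, 0.7]
grip_width: 0.0135
```

Run:
```python
from h import *
to([.5181,-.3101,0.31],0)
```

```text
3.6 [ 0.4639 -0.0013  0.2138] x [ 0.31   0.951 -0.   ] z [ 0.002 -0.001 -1.   ] F [-0.3 -0.3  0.7] M [-0.04  0.08 -0.03] w 0.0135 q7 [-0.35  0.45  0.26  2.21 -0.23  0.51  1.34]
dp total [-2.306  1.229 -0.799] mm [-276.7  147.5  -95.9] rows>= 7.3
twist total [ 0.001 -0.     0.599] deg [ 0.1 -0.1 71.9]
```

Request:
{"fn": "apply_moves", "kwargs": {
  "dp": [
    [0,0,0],
    [0,0,0],
    [0,0,-0.15],
    [0,0,-0.25],
    [0,0,-0.25],
    [0,0,-0.15],
    [0,0,0],
    [0,0,0]
  ],
  "twist": [
    [0,0,0],
    [0,0,0],
    [0,0,0],
    [0,0,0],
    [0,0,0],
    [0,0,0],
    [0,0,0],
    [0,0,0]
  ],
  "jaw": [255,255,255,255,255,255,255,255]
}}

```text
clock: 4.4
tcp_pos: [0.4629, -0.0011, 0.3117]
orientation: [-2.542, -1.845, 0.004]
contact_force: [0.1, 0.6, -0.3]
grip_width: 0.0139
```

Run:
```python
from h import *
to([.5181,-.3101,0.31],0)
f=r.grab_frame('wrist');save('w4',f,s=1.5)
```

```text
4.4 [ 0.4629 -0.0011  0.3117] x [ 0.31   0.951 -0.002] z [-0.002 -0.001 -1.   ] F [ 0.1  0.6 -0.3] M [-0.01 -0.04  0.08] w 0.0139 q7 [-0.42  0.26  0.34  2.15 -0.13  0.75  1.25]
dp total [-2.305  1.236  0.016] mm [-276.6  148.3    1.9] rows>= 7.0
twist total [-0.     0.001  0.599] deg [-0.   0.1 71.9]
```

View pics/w4.png

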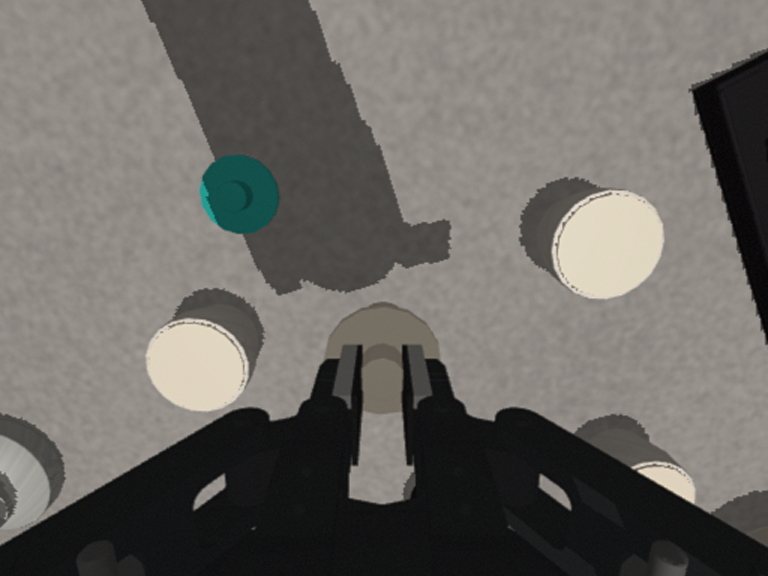

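The cup is held upright by its knob at (382,370).

Request:
{"fn": "apply_moves", "kwargs": {
  "dp": [
    [-0.15,0.08,0],
    [-0.28,0.15,0],
    [-0.28,0.15,0],
    [-0.28,0.15,0],
    [-0.28,0.15,0],
    [-0.28,0.15,0],
    [-0.28,0.15,0],
    [-0.15,0.08,0],
    [0,0,0],
    [0,0,0]
  ],
  "twist": [
    [0,0,0],
    [0,0,0],
    [0,0,0],
    [0,0,0],
    [0,0,0],
    [0,0,0],
    [0,0,0],
    [0,0,0],
    [0,0,0],
    [0,0,0]
  ],
  "jaw": [255,255,255,255,255,255,255,255,255,255]
}}

```text
clock: 5.45
tcp_pos: [0.5094, -0.2739, 0.2966]
orientation: [-2.525, -1.843, 0.029]
contact_force: [0.3, -0.0, -1.5]
grip_width: 0.0137
```

Run:
```python
from h import *
to([.5181,-.3101,0.31],72)
o=r.get_obs();f=r.grab_frame('wrist');save('w5',f,s=1.5);W=world(f,o);np.savez('/tmp/w5.npz',W=W,**f)
blob(W,(.518,-.31),.04,.0555,.062,'rim');blob(W,(.518,-.31),.06,.027,.033,'sh')
```

```text
5.45 [ 0.5094 -0.2739  0.2966] x [ 0.305  0.952 -0.006] z [-0.024  0.001 -1.   ] F [ 0.3 -0.  -1.5] M [ 0.02 -0.06  0.01] w 0.0137 q7 [ 0.08  0.47  0.4   1.9  -0.23  0.83  1.86]
dp total [-0.266  0.158 -0.114] mm [-32.   19.  -13.7] rows>= 0.9
twist total [-0.011  0.003  0.002] deg [-1.3  0.4  0.3]
rim 424 mean [ 0.5105 -0.3203  0.0576] circ [ 0.5159 -0.3146] 0.0232
sh 521 mean [ 0.4999 -0.3092  0.0287] circ [ 0.5062 -0.311 ] 0.0296
```

View pics/w5.png

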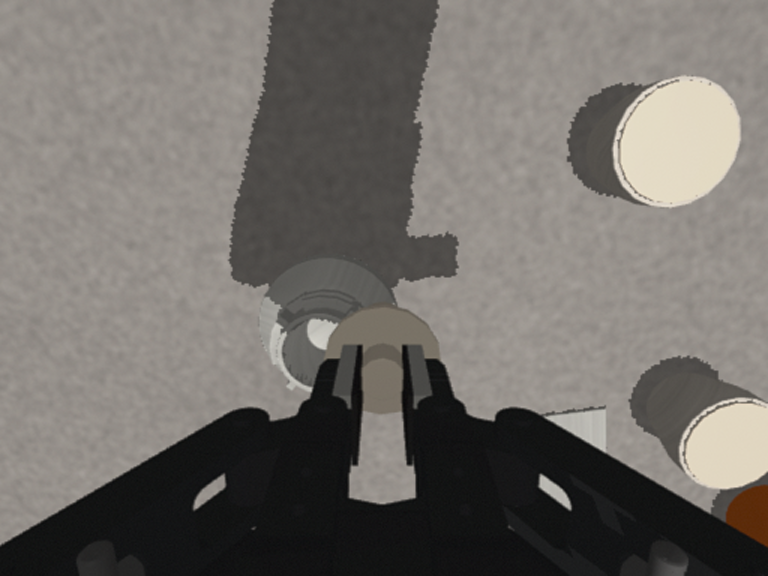

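The cup partly hides the jar, which is at about (325,330). I will shift so the jar is clear in view.

Request:
{"fn": "apply_moves", "kwargs": {
  "dp": [
    [-0.13,0.27,-0.1],
    [-0.13,0.3,-0.02],
    [0,0.2,0],
    [0,0,0],
    [0,0,0]
  ],
  "twist": [
    [-0.011,0.003,0],
    [0,0,0],
    [0,0,0],
    [0,0,0],
    [0,0,0]
  ],
  "jaw": [255,255,255,255,255]
}}

```text
clock: 6.0
tcp_pos: [0.5903, -0.3238, 0.3063]
orientation: [-2.519, -1.859, 0.001]
contact_force: [-0.9, 0.4, 0.1]
grip_width: 0.0135
```

Run:
```python
from h import *
to([.5181,-.3101,0.31],72)
o=r.get_obs();f=r.grab_frame('wrist');save('w6',f,(140,60,360,225),3.6);W=world(f,o);np.savez('/tmp/w6.npz',W=W,**f)
blob(W,(.518,-.31),.0275,.0560,.062,'rim');blob(W,(.518,-.31),.06,.027,.033,'sh')
```

```text
6.0 [ 0.5903 -0.3238  0.3063] x [0.295 0.955 0.006] z [-0.007  0.008 -1.   ] F [-0.9  0.4  0.1] M [ 0.04  0.01 -0.02] w 0.0135 q7 [ 0.15  0.6   0.38  1.66 -0.27  0.94  1.9 ]
dp total [-0.069 -0.609 -0.026] mm [ -8.2 -73.1  -3.1] rows>= 1.6
twist total [-0.004 -0.003  0.007] deg [-0.5 -0.3  0.8]
rim 887 mean [ 0.5167 -0.3119  0.0579] circ [ 0.5188 -0.3132] 0.0236
sh 609 mean [ 0.518  -0.3063  0.0287] circ [ 0.5172 -0.3117] 0.0327
```

View pics/w6.png

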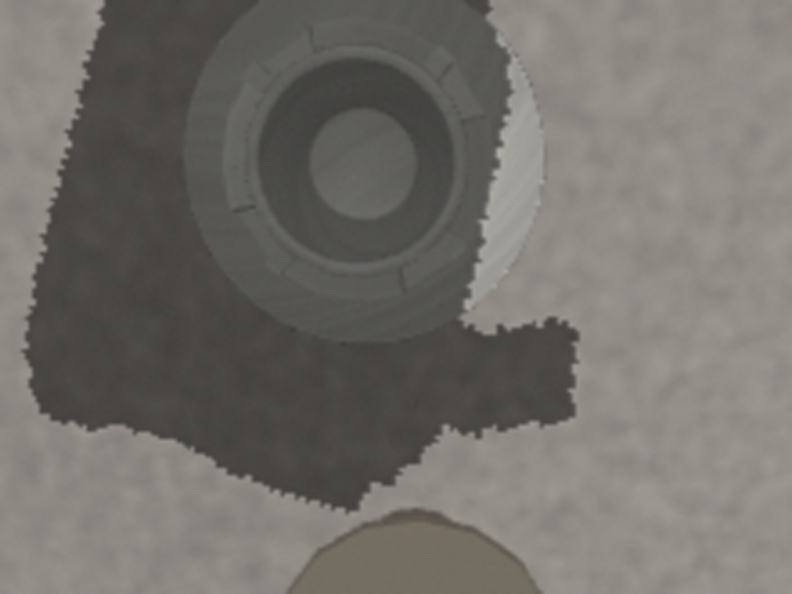

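Run:
```python
from h import *
from scipy.optimize import least_squares
d=np.load('/tmp/w6.npz');W=d['W'];P=W[np.isfinite(W[...,2])]
m=(np.hypot(P[:,0]-.518,P[:,1]+.312)<.024)&(P[:,2]>.0562)&(P[:,2]<.06);Q=P[m]
# rim annulus 19..22 : fit center by angular bin of mean radius
def f(c):
    dd=Q[:,:2]-c;a=np.arctan2(dd[:,1],dd[:,0]);rr=np.hypot(*dd.T)
    return np.array([np.mean(rr[(a>-np.pi+i*np.pi/6)&(a<-np.pi+(i+1)*np.pi/6)])-.0205 for i in range(12)])
s=least_squares(f,[.518,-.312]);c=s.x;print('rim c',c.round(4),(s.fun*1000).round(1))
for zl,zh,rn in[(.045,.0555,'thread')]:
    m=(np.hypot(P[:,0]-c[0],P[:,1]-c[1])<.035)&(P[:,2]>.044)&(P[:,2]<.0555);print(rn,cv2.minEnclosingCircle(P[m][:,:2].astype(np.float32)))
dd=P[:,:2]-c;a=np.degrees(np.arctan2(dd[:,1],dd[:,0]))%360;rr=np.hypot(*dd.T)
for k in range(0,360,5):
    m=(a>=k)&(a<k+5)&(rr>.0235)&(rr<.0265)
    print(k,m.sum(),np.round(np.median(P[m,2])*1000,1) if m.sum() else None,end=' | ')
```

```text
rim c [ 0.5177 -0.3119] [-0.2 -0.2 -0.1 -0.3 -0.3 -0.2 -0.2 -0.2 -0.2 -0.2 -0.3 -0.2]
thread ((0.517616331577301, -0.3119094967842102), 0.027904193848371506)
0 12 49.9 | 5 10 40.2 | 10 11 39.9 | 15 10 40.1 | 20 10 40.3 | 25 10 41.2 | 30 13 54.2 | 35 13 47.0 | 40 12 46.6 | 45 11 47.3 | 50 11 47.8 | 55 13 48.2 | 60 13 48.1 | 65 13 48.9 | 70 12 49.3 | 75 12 49.5 | 80 13 49.8 | 85 13 50.4 | 90 11 50.2 | 95 11 40.1 | 100 11 39.9 | 105 12 40.5 | 110 14 40.2 | 115 15 43.8 | 120 13 54.2 | 125 11 47.1 | 130 12 46.9 | 135 15 47.3 | 140 14 47.5 | 145 14 47.9 | 150 14 48.0 | 155 14 48.9 | 160 12 48.8 | 165 13 49.9 | 170 15 50.0 | 175 15 50.0 | 180 11 50.4 | 185 10 40.3 | 190 9 40.6 | 195 10 40.2 | 200 9 40.0 | 205 12 48.1 | 210 14 54.1 | 215 10 50.1 | 220 14 46.9 | 225 13 47.5 | 230 12 47.7 | 235 13 47.6 | 240 14 48.3 | 245 12 48.6 | 250 10 49.0 | 255 12 49.6 | 260 12 49.7 | 265 14 50.6 | 270 10 50.4 | 275 8 40.4 | 280 7 40.1 | 285 8 40.0 | 290 9 40.3 | 295 8 47.4 | 300 14 54.1 | 305 13 47.2 | 310 10 47.3 | 315 13 47.4 | 320 11 47.9 | 325 12 48.1 | 330 10 48.5 | 335 11 49.2 | 340 11 49.1 | 345 12 49.1 | 350 13 49.5 | 355 11 49.8 |
```

Thread heights: the gap is centred at about 16.5 degrees (mod 90), posts at about 31 and ramps falling clockwise from 3. The jar axis is at (0.5177, -0.3119).

Request:
{"fn": "apply_moves", "kwargs": {
  "dp": [
    [-0.04,-0.3,-0.02],
    [-0.04,-0.3,0],
    [0,0,0],
    [0,0,0],
    [0,0,0]
  ],
  "twist": [
    [-0.004,-0.003,0.007],
    [0,0,0],
    [0,0,0],
    [0,0,0],
    [0,0,0]
  ],
  "jaw": [255,255,255,255,255]
}}

```text
clock: 6.55
tcp_pos: [0.5143, -0.3047, 0.3077]
orientation: [-2.532, -1.85, -0.0]
contact_force: [0.2, 0.2, -0.7]
grip_width: 0.0134
```

Run:
```python
from h import *
to([.5178,-.3118,0.285],72)
```

```text
6.55 [ 0.5143 -0.3047  0.3077] x [0.304 0.953 0.003] z [-0.003  0.005 -1.   ] F [ 0.2  0.2 -0.7] M [-0.06  0.01 -0.03] w 0.0134 q7 [ 0.13  0.48  0.4   1.85 -0.24  0.86  1.91]
dp total [-0.048  0.047  0.189] mm [-5.7  5.6 22.6] rows>= 0.5
twist total [-0.002 -0.002  0.003] deg [-0.3 -0.2  0.3]
```

Request:
{"fn": "apply_moves", "kwargs": {
  "dp": [
    [-0.048,0.047,0.12],
    [0,0,0.06],
    [0,0,0],
    [0,0,0]
  ],
  "twist": [
    [-0.002,-0.002,0.003],
    [0,0,0],
    [0,0,0],
    [0,0,0]
  ],
  "jaw": [255,255,255,255]
}}

```text
clock: 6.95
tcp_pos: [0.5204, -0.312, 0.2833]
orientation: [2.54, 1.847, -0.001]
contact_force: [0.7, 0.4, -0.1]
grip_width: 0.013
```

Run:
```python
from h import *
to([.5178,-.3118,0.239],72)
```

```text
6.95 [ 0.5204 -0.312   0.2833] x [ 0.308  0.951 -0.001] z [ 0.    -0.001 -1.   ] F [ 0.7  0.4 -0.1] M [-0.04  0.01 -0.03] w 0.013 q7 [ 0.15  0.53  0.39  1.85 -0.26  0.81  1.93]
dp total [-0.004 -0.021  0.369] mm [-0.5 -2.6 44.3] rows>= 1.0
twist total [0.    0.001 0.   ] deg [0.  0.1 0. ]
```

Request:
{"fn": "apply_moves", "kwargs": {
  "dp": [
    [-0.004,-0.021,0],
    [0,0,0.06],
    [0,0,0.06],
    [0,0,0.06],
    [0,0,0.06],
    [0,0,0.06],
    [0,0,0],
    [0,0,0]
  ],
  "twist": [
    [0,0,0],
    [0,0,0],
    [0,0,0],
    [0,0,0],
    [0,0,0],
    [0,0,0],
    [0,0,0],
    [0,0,0]
  ],
  "jaw": [255,255,255,255,255,255,255,255]
}}

```text
clock: 7.75
tcp_pos: [0.5177, -0.3117, 0.2434]
orientation: [2.54, 1.847, -0.002]
contact_force: [0.5, 0.4, -0.8]
grip_width: 0.0136
```

Run:
```python
from h import *
to([.5178,-.3118,0.238],72)
```

```text
7.75 [ 0.5177 -0.3117  0.2434] x [ 0.308  0.951 -0.001] z [-0.001 -0.001 -1.   ] F [ 0.5  0.4 -0.8] M [-0.02 -0.02  0.01] w 0.0136 q7 [ 0.17  0.58  0.36  1.87 -0.29  0.74  1.95]
dp total [-0.001  0.001  0.045] mm [-0.1  0.1  5.4] rows>= 0.1
twist total [-0.     0.001  0.   ] deg [-0.   0.1  0. ]
```

Aligned within 0.1 mm. Next: the last 5 mm, then open.

Request:
{"fn": "apply_moves", "kwargs": {
  "dp": [
    [0,0,0.02],
    [0,0,0.015],
    [0,0,0.01],
    [0,0,0],
    [0,0,0],
    [0,0,0],
    [0,0,0],
    [0,0,0],
    [0,0,-0.1],
    [0,0,-0.3],
    [0,0,-0.3],
    [0,0,-0.2],
    [0,0,0]
  ],
  "twist": [
    [0,0,0],
    [0,0,0],
    [0,0,0],
    [0,0,0],
    [0,0,0],
    [0,0,0],
    [0,0,0],
    [0,0,0],
    [0,0,0],
    [0,0,0],
    [0,0,0],
    [0,0,0],
    [0,0,0]
  ],
  "jaw": [255,255,255,255,150,130,130,130,130,130,0,0,0]
}}

```text
clock: 9.05
tcp_pos: [0.5177, -0.3121, 0.3532]
orientation: [2.54, 1.845, -0.001]
contact_force: [0.9, -1.0, 0.1]
grip_width: 0.0828
```

Run:
```python
from h import *
to([.6502,-.005,0.34],72)
o=r.get_obs();f=r.grab_frame('wrist');save('w7',f,s=1.5);W=world(f,o)
blob(W,(.5177,-.3119),.03,.056,.066,'rim');blob(W,(.5177,-.3119),.014,.068,.08,'knob')
f=r.grab_frame('top');W=world(f);np.savez('/tmp/top1.npz',W=W,**f)
for n,c in dict(A=(.6473,.1176),B=(.6445,-.1092),C=(.4758,.1222),D=(.4722,-.116)).items(): blob(W,c,.05,.04,.054,n)
```

```text
9.05 [ 0.5177 -0.3121  0.3532] x [ 0.309  0.951 -0.002] z [ 0.001 -0.002 -1.   ] F [ 0.9 -1.   0.1] M [-0.01 -0.02 -0.02] w 0.0828 q7 [ 0.12  0.44  0.42  1.8  -0.22  0.94  1.89]
dp total [2.775 0.259 0.105] mm [333.1  31.   12.6] rows>= 7.4
twist total [ 0.001  0.001 -0.   ] deg [ 0.1  0.1 -0. ]
rim 1463 mean [ 0.5157 -0.3113  0.0609] circ [ 0.5176 -0.3119] 0.022
knob 265 mean [ 0.517  -0.3119  0.0737] circ [ 0.5174 -0.3123] 0.008
A 410 mean [0.6473 0.1176 0.047 ] circ [0.6479 0.1179] 0.03
B 413 mean [ 0.6443 -0.1092  0.0466] circ [ 0.6444 -0.1096] 0.03
C 423 mean [0.4759 0.1221 0.0469] circ [0.4758 0.1222] 0.03
D 424 mean [ 0.4722 -0.1158  0.0467] circ [ 0.4722 -0.1161] 0.0299
```

View pics/w7.png

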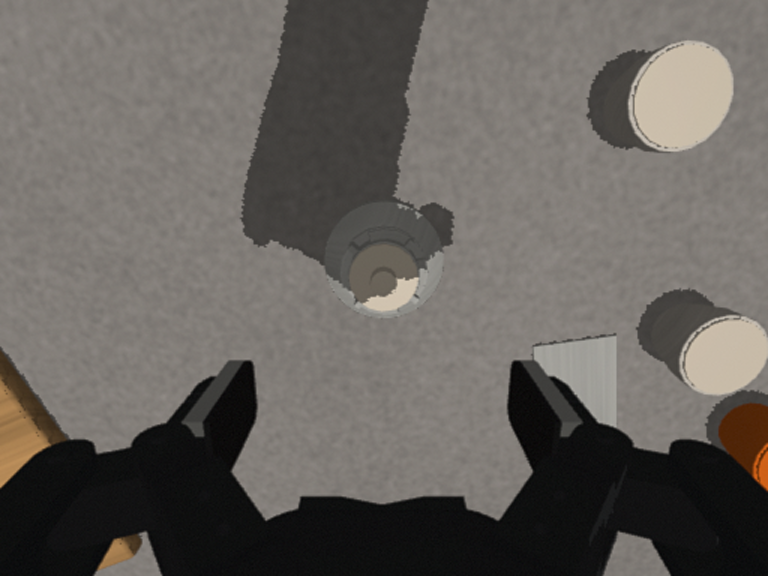

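The cup is seated: its rim top is at z = 0.061 and it is centred at (0.5176, -0.3119). The pots have not moved. Now the cap.

Request:
{"fn": "apply_moves", "kwargs": {
  "dp": [
    [0.2,0.02,0],
    [0.32,0.03,0],
    [0.32,0.03,0],
    [0.32,0.03,0],
    [0.32,0.03,0],
    [0.32,0.03,0],
    [0.32,0.03,0],
    [0.32,0.03,0],
    [0.2,0.02,0],
    [0,0,0],
    [0,0,0],
    [0,0,0],
    [0,0,0],
    [0,0,0],
    [0,0,0],
    [0,0,0],
    [0,0,0],
    [0,0,0],
    [0,0,0]
  ],
  "twist": [
    [0,0,0],
    [0,0,0],
    [0,0,0],
    [0,0,0],
    [0,0,0],
    [0,0,0],
    [0,0,0],
    [0,0,0],
    [0,0,0],
    [0,0,0.065],
    [0,0,0.065],
    [0,0,0.065],
    [0,0,0.065],
    [0,0,0.065],
    [0,0,0.065],
    [0,0,0.065],
    [0,0,0.065],
    [0,0,0],
    [0,0,0]
  ],
  "jaw": [0,0,0,0,0,0,0,0,0,0,0,0,0,0,0,0,0,0,0]
}}

```text
clock: 11.05
tcp_pos: [0.6382, -0.0036, 0.3185]
orientation: [-3.133, -0.199, 0.085]
contact_force: [-0.2, -0.5, 0.2]
grip_width: 0.0853
```

Run:
```python
from h import *
o=r.get_obs();f=r.grab_frame('wrist');save('w8',f,s=1.5);W=world(f,o);np.savez('/tmp/w8.npz',W=W,**f)
c=blob(W,(.6502,-.005),.045,.052,.06,'cap')
to([.6502,-.005,.34],10)
```

```text
cap 4800 mean [ 0.6503 -0.0051  0.056 ] circ [ 0.6506 -0.0067] 0.0334
11.1 [ 0.6381 -0.0036  0.3185] x [ 0.991  0.126 -0.054] z [-0.054 -0.002 -0.999] F [ 0.2  0.2 -0.1] M [-0.05 -0.09  0.01] w 0.0852 q7 [-0.53  0.59  0.63  1.74 -0.4   1.    0.38]
dp total [ 0.088  0.023 -0.184] mm [ 10.6   2.8 -22.1] rows>= 0.5
twist total [-0.003  0.026 -0.023] deg [-0.4  3.1 -2.7]
```

View pics/w8.png

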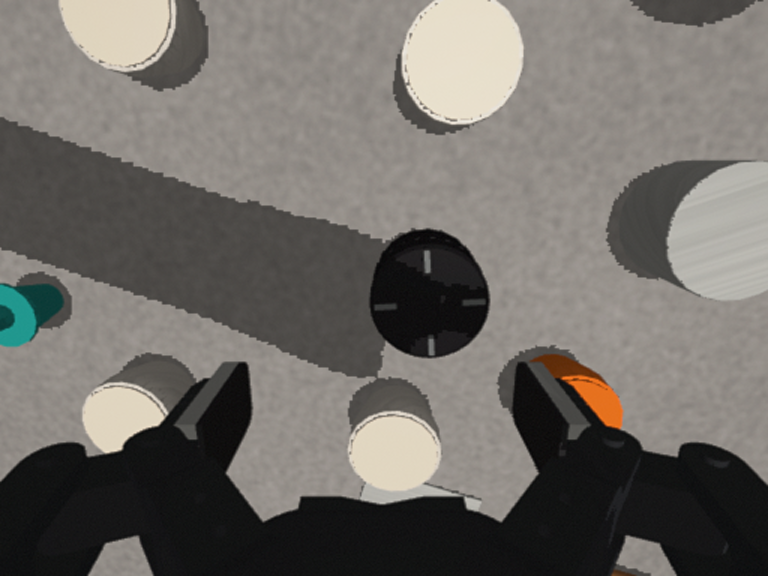

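Request:
{"fn": "apply_moves", "kwargs": {
  "dp": [
    [0.1,0.01,0],
    [0,0,0],
    [0,0,0]
  ],
  "twist": [
    [-0.003,0.026,-0.023],
    [0,0,0],
    [0,0,0]
  ],
  "jaw": [0,0,0]
}}

```text
clock: 11.4
tcp_pos: [0.6497, -0.0035, 0.3168]
orientation: [-3.128, -0.284, 0.002]
contact_force: [0.8, 0.3, -0.0]
grip_width: 0.085
```

Run:
```python
from h import *
o=r.get_obs();f=r.grab_frame('wrist');W=world(f,o);np.savez('/tmp/w9.npz',W=W,**f)
c=np.array(blob(W,(.6502,-.005),.045,.052,.06,'cap'))
m=(np.hypot(W[...,0]-c[0],W[...,1]-c[1])<.031)&(np.hypot(W[...,0]-c[0],W[...,1]-c[1])>.01)&(W[...,2]>.053)&(W[...,2]<.06)
g=f['color'].astype(int).sum(2);m&=g>180
P=W[m];print(len(P));a=np.degrees(np.arctan2(P[:,1]-c[1],P[:,0]-c[0]));
for k in range(4):
    s=np.abs((a-10-90*k+180)%360-180)<30; print(s.sum(),P[s].mean(0).round(4),np.median((a[s]-10-90*k+180)%360-180).round(2)+10)
pm=[P[np.abs((a-10-90*k+180)%360-180)<30].mean(0)[:2] for k in range(4)]
print('centre from bars',np.mean(pm,0).round(4)); v=pm[0]-pm[2];print(np.degrees(np.arctan2(v[1],v[0])));v=pm[1]-pm[3];print(np.degrees(np.arctan2(v[1],v[0]))-90)
c=np.mean(pm,0)
to([*c,.215],10)
```

```text
cap 4822 mean [ 0.6503 -0.0051  0.056 ] circ [ 0.6506 -0.0067] 0.0332
86
24 [ 0.6744 -0.0017  0.0574] 12.46
59 [0.6456 0.0176 0.0573] 11.93
3 [ 0.6297 -0.0112  0.0573] 12.02
0 [nan nan nan] nan
centre from bars [nan nan]
12.022241392300238
nan
11.45 [ 0.6497 -0.0035  0.3169] x [ 0.984  0.18  -0.001] z [-0.001  0.001 -1.   ] F [0.9 1.2 0. ] M [-0.   -0.03  0.05] w 0.0856 q7 [-0.52  0.59  0.61  1.73 -0.41  0.95  0.44]
dp total [nan nan nan] mm [nan nan nan] rows>= nan
twist total [-0.     0.001  0.003] deg [-0.   0.1  0.4]<stdin>:8: RuntimeWarning: Mean of empty slice.
  ret = um.true_divide(
  return _methods._mean(a, axis=axis, dtype=dtype,
  ret = ret.dtype.type(ret / rcount)
<stdin>:9: RuntimeWarning: Mean of empty slice.
```

Run:
```python
from h import *
d=np.load('/tmp/w9.npz');W=d['W'];c=np.array([.6504,-.0055])
rr=np.hypot(W[...,0]-c[0],W[...,1]-c[1]);g=d['color'].astype(int).sum(2)
for nm,mm in(('z',W[...,2]>.0568),('g',(g>110)&(W[...,2]>.053))):
    m=(rr<.031)&(rr>.012)&mm&(W[...,2]<.06);P=W[m];a=np.degrees(np.arctan2(P[:,1]-c[1],P[:,0]-c[0]))
    pm=[P[np.abs((a-12-90*k+180)%360-180)<15].mean(0)[:2] for k in range(4)]
    print(nm,len(P),np.round(pm,4),np.mean(pm,0).round(4)); v=pm[0]-pm[2];print(np.degrees(np.arctan2(v[1],v[0])));v=pm[1]-pm[3];print(np.degrees(np.arctan2(v[1],v[0]))-90)
to([*np.mean(pm,0),.215],10)
```

```text
z 653 [[ 0.6728 -0.002 ]
 [ 0.6459  0.0167]
 [ 0.6275 -0.0103]
 [ 0.6551 -0.0281]] [ 0.6503 -0.0059]
10.43747950676597
11.635901389515894
g 260 [[ 0.6737 -0.0018]
 [ 0.6458  0.0175]
 [ 0.6268 -0.0113]
 [ 0.6553 -0.0299]] [ 0.6504 -0.0064]
11.440905877411707
11.27495041655159
11.45 [ 0.6497 -0.0035  0.3169] x [ 0.984  0.18  -0.001] z [-0.001  0.001 -1.   ] F [0.9 1.2 0. ] M [-0.   -0.03  0.05] w 0.0856 q7 [-0.52  0.59  0.61  1.73 -0.41  0.95  0.44]
dp total [0.002 0.025 0.849] mm [  0.3   3.  101.9] rows>= 2.3
twist total [-0.     0.001  0.003] deg [-0.   0.1  0.4]
```

The cap's bars give a yaw of 11.2 degrees, centre (0.6504, -0.006).

Request:
{"fn": "apply_moves", "kwargs": {
  "dp": [
    [0.002,0.023,0.15],
    [0,0,0.2],
    [0,0,0.2],
    [0,0,0.12],
    [0,0,0],
    [0,0,0]
  ],
  "twist": [
    [0,0.001,0.003],
    [0,0,0],
    [0,0,0],
    [0,0,0],
    [0,0,0],
    [0,0,0]
  ],
  "jaw": [0,0,0,0,0,0]
}}

```text
clock: 12.05
tcp_pos: [0.65, -0.0068, 0.2357]
orientation: [-3.128, -0.272, 0.001]
contact_force: [0.3, 0.0, 0.7]
grip_width: 0.0856
```

Run:
```python
from h import *
to([.6504,-.006,.192],10)
```

```text
12.05 [ 0.65   -0.0068  0.2357] x [ 0.985  0.173 -0.001] z [-0.001  0.002 -1.   ] F [0.3 0.  0.7] M [ 0.01 -0.    0.04] w 0.0856 q7 [-0.47  0.69  0.55  1.77 -0.48  0.81  0.49]
dp total [ 0.004 -0.005  0.364] mm [ 0.5 -0.6 43.7] rows>= 1.0
twist total [-0.001  0.    -0.   ] deg [-0.1  0.  -0.1]
```

Request:
{"fn": "apply_moves", "kwargs": {
  "dp": [
    [0.004,-0.005,0.09],
    [0,0,0.09],
    [0,0,0.09],
    [0,0,0.09],
    [0,0,0],
    [0,0,0],
    [0,0,0],
    [0,0,0],
    [0,0,0],
    [0,0,0]
  ],
  "twist": [
    [0,0,0],
    [0,0,0],
    [0,0,0],
    [0,0,0],
    [0,0,0],
    [0,0,0],
    [0,0,0],
    [0,0,0],
    [0,0,0],
    [0,0,0]
  ],
  "jaw": [0,0,0,0,0,40,80,120,160,160],
  "grip_force": 50
}}

```text
clock: 13.05
tcp_pos: [0.6516, -0.006, 0.192]
orientation: [-3.127, -0.272, -0.005]
contact_force: [-1.0, 0.1, -1.7]
grip_width: 0.0647
```

Run:
```python
from h import *
to([.6504,-.006,.192],10)
```

```text
13.05 [ 0.6516 -0.006   0.192 ] x [0.985 0.173 0.003] z [ 0.003  0.003 -1.   ] F [-1.   0.1 -1.7] M [-0.02 -0.01  0.01] w 0.0647 q7 [-0.44  0.75  0.51  1.78 -0.52  0.74  0.52]
dp total [-0.01  -0.002 -0.   ] mm [-1.2 -0.2 -0. ] rows>= 0.0
twist total [-0.001 -0.002 -0.   ] deg [-0.1 -0.2 -0. ]
```

Request:
{"fn": "apply_moves", "kwargs": {
  "dp": [
    [0,0,-0.1],
    [0,0,-0.25],
    [0,0,-0.3],
    [0,0,-0.25],
    [0,0,-0.1],
    [0,0,0],
    [-0.1,0.15,0],
    [-0.16,0.24,0],
    [-0.16,0.24,0],
    [-0.16,0.24,0],
    [-0.16,0.24,0],
    [-0.16,0.24,0],
    [-0.16,0.24,0],
    [-0.16,0.24,0],
    [-0.16,0.24,0],
    [-0.16,0.24,0],
    [-0.06,0.1,0],
    [0,0,0],
    [0,0,0]
  ],
  "twist": [
    [0,0,0],
    [0,0,0],
    [0,0,0],
    [0,0,0],
    [0,0,0],
    [0,0,0],
    [0,0,0],
    [0,0,0],
    [0,0,0],
    [0,0,0],
    [0,0,0],
    [0,0,0],
    [0,0,0],
    [0,0,0],
    [0,0,0],
    [0,0,0],
    [0,0,0],
    [0,0,0],
    [0,0,0]
  ],
  "jaw": [160,160,160,160,160,160,160,160,160,160,160,160,160,160,160,160,160,160,160]
}}

```text
clock: 14.95
tcp_pos: [0.504, -0.3296, 0.3006]
orientation: [-3.117, -0.281, 0.027]
contact_force: [0.0, 0.4, -0.7]
grip_width: 0.0645
```

Run:
```python
from h import *
to([.5177,-.3119,.29],-17.5)
o=r.get_obs();f=r.grab_frame('wrist');save('w10',f,s=1.5);W=world(f,o);np.savez('/tmp/w10.npz',W=W,**f)
```

```text
14.95 [ 0.504  -0.3296  0.3006] x [ 0.984  0.179 -0.016] z [-0.019  0.01  -1.   ] F [ 0.   0.4 -0.7] M [-0.02 -0.05  0.02] w 0.0645 q7 [ 0.02  0.55  0.62  1.85 -0.4   0.89  1.02]
dp total [ 0.14  -0.123  0.087] mm [ 16.8 -14.8  10.5] rows>= 0.5
twist total [-0.004  0.009  0.232] deg [-0.5  1.1 27.8]
```

View pics/w10.png

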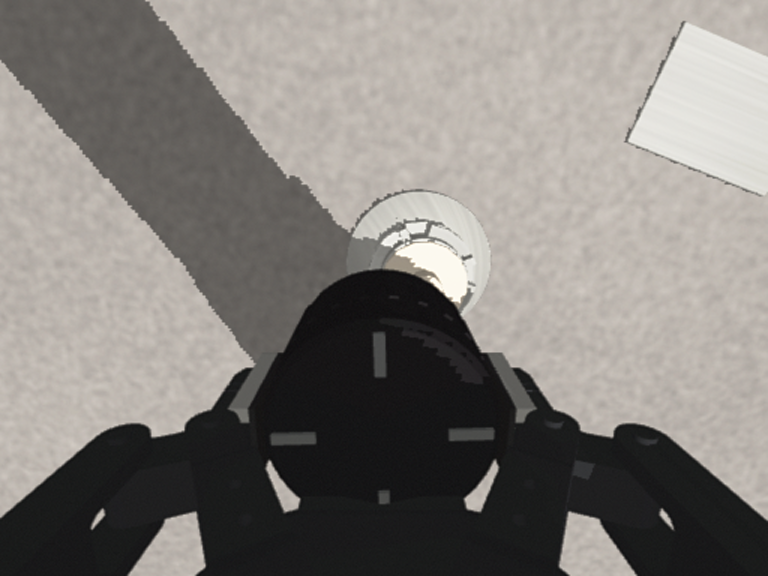

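The cap is held level at (382,430) and the jar is behind it at (425,260). I will measure the cap relative to the tool.

```bash
cat > /tmp/capm.py <<'E'
from h import *
def capm(name=None):
    o=r.get_obs();f=r.grab_frame('wrist')
    K=f['intrinsics'];z=f['z_map'];v,u=np.mgrid[:384,:512];P=np.stack([(u-K[0,2])*z/K[0,0],(v-K[1,2])*z/K[1,1],z],-1)
    H=f['hand_eye'];T=P@H[:3,:3].T+H[:3,3]
    m=(z>0)&(np.hypot(T[...,0],T[...,1])<.04)&(T[...,2]>.12)&(T[...,2]<.145)
    top=np.median(T[m][:,2]);print('top z tool',top.round(4))
    c=T[m&(np.abs(T[...,2]-top)<.003)][:,:2]
    # left-right extent & near rim
    print('x ext',c[:,0].min().round(4),c[:,0].max().round(4),'y',c[:,1].min().round(4),c[:,1].max().round(4))
    g=f['color'].astype(int).sum(2)
    b=m&(T[...,2]<top+.002)
    for nm,cc in(('y-',(0,-.022)),('x-',(-.022,0)),('x+',(.022,0)),('y+',(0,.022))):
        s=b&(np.hypot(T[...,0]-cc[0],T[...,1]-cc[1])<.011)
        gs=g[s];
        if len(gs)<10: print(nm,len(gs)); continue
        ss=s&(g>(np.percentile(gs,98)+np.percentile(gs,30))/2); print(nm,ss.sum(),T[ss].mean(0).round(4))
    if name: save(name,f,s=1.5)
capm()
E
PYTHONPATH=. python3 /tmp/capm.py
```

```text
Traceback (most recent call last):
  File "h.py", line 1, in <module>
    from bench import r
ModuleNotFoundError: No module named 'bench'
```

```bash
cp /tmp/capm.py .; sed -i '$d' capm.py
python3 - <<'E'
from capm import *
capm()
E
```

```text
top z tool 0.1353
x ext -0.0384 0.0387 y -0.0322 0.0242
y- 239 [-0.0005 -0.023   0.1341]
x- 249 [-0.0237  0.0017  0.1342]
x+ 251 [0.0241 0.0004 0.1342]
y+ 65 [0.0008 0.0208 0.1343]
```

Request:
{"fn": "apply_moves", "kwargs": {
  "dp": [
    [0.14,-0.123,0],
    [0,0,0],
    [0,0,0],
    [0,0,0],
    [0,0,0],
    [0,0,0],
    [0,0,0]
  ],
  "twist": [
    [-0.004,0.009,0],
    [0,0,0],
    [0,0,0.065],
    [0,0,0.065],
    [0,0,0.065],
    [0,0,0.055],
    [0,0,0]
  ],
  "jaw": [160,160,160,160,160,160,160]
}}

```text
clock: 15.75
tcp_pos: [0.5251, -0.2995, 0.2997]
orientation: [-3.085, 0.533, -0.002]
contact_force: [-0.2, 0.1, -1.2]
grip_width: 0.0643
```

Run:
```python
from h import *
to([.518,-.311,.272],-20)
```

```text
15.75 [ 0.5251 -0.2995  0.2997] x [ 0.942 -0.336 -0.001] z [ 0.003  0.011 -1.   ] F [-0.2  0.1 -1.2] M [-0.03  0.04  0.01] w 0.0643 q7 [-0.12  0.59  0.75  1.86 -0.52  0.9   0.54]
dp total [-0.023  0.113  0.229] mm [-2.8 13.5 27.5] rows>= 0.7
twist total [-0.005  0.     0.003] deg [-0.7  0.1  0.4]
```

Request:
{"fn": "apply_moves", "kwargs": {
  "dp": [
    [-0.023,0.113,0.05],
    [0,0,0.09],
    [0,0,0.08],
    [0,0,0],
    [0,0,0]
  ],
  "twist": [
    [-0.005,0,0.003],
    [0,0,0],
    [0,0,0],
    [0,0,0],
    [0,0,0]
  ],
  "jaw": [160,160,160,160,160]
}}

```text
clock: 16.25
tcp_pos: [0.5177, -0.3107, 0.2698]
orientation: [-3.096, 0.528, 0.004]
contact_force: [-0.2, 0.8, -1.0]
grip_width: 0.0645
```

Run:
```python
from h import *
to([.518,-.311,.243],-20)
```

```text
16.25 [ 0.5177 -0.3107  0.2698] x [ 0.943 -0.331 -0.003] z [-0.002  0.002 -1.   ] F [-0.2  0.8 -1. ] M [-0.    0.02 -0.02] w 0.0645 q7 [-0.08  0.63  0.72  1.88 -0.55  0.85  0.58]
dp total [0.004 0.002 0.223] mm [ 0.4  0.2 26.8] rows>= 0.6
twist total [-0.     0.001  0.005] deg [-0.1  0.1  0.6]
```

Request:
{"fn": "apply_moves", "kwargs": {
  "dp": [
    [0.004,0.002,0.06],
    [0,0,0.07],
    [0,0,0.07],
    [0,0,0.03],
    [0,0,0],
    [0,0,0]
  ],
  "twist": [
    [0,0.001,0.005],
    [0,0,0],
    [0,0,0],
    [0,0,0],
    [0,0,0],
    [0,0,0]
  ],
  "jaw": [160,160,160,160,160,160]
}}

```text
clock: 16.85
tcp_pos: [0.5183, -0.3111, 0.2395]
orientation: [-3.093, 0.544, 0.0]
contact_force: [0.2, -1.6, -0.9]
grip_width: 0.0648
```

Run:
```python
from h import *
to([.518,-.311,.2365],-20)
```

```text
16.85 [ 0.5183 -0.3111  0.2395] x [ 0.94  -0.341 -0.   ] z [-0.     0.001 -1.   ] F [ 0.2 -1.6 -0.9] M [-0.04  0.01 -0.03] w 0.0648 q7 [-0.06  0.67  0.69  1.89 -0.59  0.79  0.6 ]
dp total [-0.002  0.     0.025] mm [-0.3  0.   3. ] rows>= 0.1
twist total [-0.001  0.     0.   ] deg [-0.1  0.   0. ]
```

Request:
{"fn": "apply_moves", "kwargs": {
  "dp": [
    [0,0,0.01],
    [0,0,0.01],
    [0,0,0.01],
    [0,0,0]
  ],
  "twist": [
    [0,0,0],
    [0,0,0],
    [0,0,0],
    [0,0,0]
  ],
  "jaw": [160,160,160,160]
}}

```text
clock: 17.25
tcp_pos: [0.5185, -0.3113, 0.2364]
orientation: [-3.093, 0.544, -0.002]
contact_force: [-0.6, -0.8, -1.4]
grip_width: 0.0644
```

Run:
```python
from h import *
to([.518,-.311,.2365],-20)
```

```text
17.25 [ 0.5185 -0.3113  0.2364] x [ 0.94  -0.341  0.001] z [ 0.001  0.001 -1.   ] F [-0.6 -0.8 -1.4] M [0.03 0.03 0.01] w 0.0644 q7 [-0.05  0.67  0.68  1.89 -0.59  0.79  0.61]
dp total [-0.005 -0.    -0.001] mm [-0.6 -0.1 -0.1] rows>= 0.0
twist total [-0.001 -0.     0.   ] deg [-0.1 -0.1  0. ]
```

Request:
{"fn": "apply_moves", "kwargs": {
  "dp": [
    [-0.004,0,0.008],
    [0,0,0.008],
    [0,0,0],
    [0,0,0]
  ],
  "twist": [
    [0,0,0],
    [0,0,0],
    [0,0,0],
    [0,0,0]
  ],
  "jaw": [160,160,160,160]
}}

```text
clock: 17.65
tcp_pos: [0.5182, -0.3114, 0.2359]
orientation: [-3.092, 0.544, -0.004]
contact_force: [-0.5, 0.6, -0.6]
grip_width: 0.0644
```

Run:
```python
from h import *
to([.518,-.311,.2365],-20)
```

```text
17.65 [ 0.5182 -0.3114  0.2359] x [ 0.94  -0.341  0.002] z [ 0.003  0.001 -1.   ] F [-0.5  0.6 -0.6] M [-0.02  0.04 -0.01] w 0.0644 q7 [-0.05  0.67  0.68  1.89 -0.59  0.79  0.61]
dp total [-0.003 -0.002 -0.005] mm [-0.3 -0.3 -0.6] rows>= 0.0
twist total [-0.001 -0.001  0.   ] deg [-0.1 -0.1  0. ]
```

Request:
{"fn": "apply_moves", "kwargs": {
  "dp": [
    [0,0,0.015],
    [0,0,0.015]
  ],
  "twist": [
    [0,0,0],
    [0,0,0]
  ],
  "jaw": [160,160]
}}

```text
clock: 17.85
tcp_pos: [0.5183, -0.3118, 0.2352]
orientation: [-3.09, 0.544, -0.005]
contact_force: [-6.5, 6.2, 26.1]
grip_width: 0.0646
```

Run:
```python
from capm import *
o,R=st();capm('w11')
f=r.grab_frame('scene');save('s11',f,(80,150,180,240),6)
```

```text
17.85 [ 0.5183 -0.3118  0.2352] x [ 0.94  -0.342  0.003] z [ 0.004  0.004 -1.   ] F [-6.5  6.2 26.1] M [ 1.44  1.8  -0.01] w 0.0646 q7 [-0.05  0.67  0.68  1.89 -0.59  0.79  0.61]
top z tool 0.1351
x ext -0.0385 0.0387 y -0.0322 0.0237
y- 231 [-0.0002 -0.0235  0.1341]
x- 251 [-0.0234  0.0015  0.1339]
x+ 247 [0.0244 0.0002 0.1341]
y+ 64 [0.0009 0.0204 0.134 ]
```

View pics/s11.png

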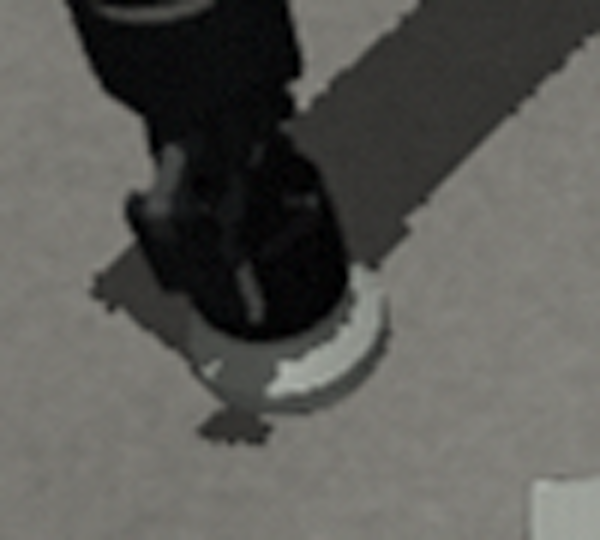

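The cap is resting at origin z of about 43.5 mm, which is in the ramp range. Now I turn it backward (anticlockwise) with light downward pressure.

Request:
{"fn": "apply_moves", "kwargs": {
  "dp": [
    [-0.005,-0.0035,0.004],
    [0,0,0.006],
    [0,0,0.006],
    [0,0,0.006],
    [0,0,0.006]
  ],
  "twist": [
    [0,0,-0.042],
    [0,0,-0.042],
    [0,0,-0.042],
    [0,0,-0.042],
    [0,0,-0.042]
  ],
  "jaw": [160,160,160,160,160]
}}

```text
clock: 18.45
tcp_pos: [0.5176, -0.3126, 0.2364]
orientation: [-3.133, -0.16, -0.013]
contact_force: [-1.0, 1.1, -0.7]
grip_width: 0.0647
```

Run:
```python
from capm import *
to([.518,-.311,.2365],15)
capm('w12')
```

```text
18.45 [ 0.5176 -0.3126  0.2364] x [0.995 0.102 0.009] z [ 0.008  0.005 -1.   ] F [-1.   1.1 -0.7] M [ 0.18  0.22 -0.02] w 0.0647 q7 [ 0.03  0.63  0.56  1.89 -0.49  0.75  0.97]
dp total [ 0.005 -0.013 -0.001] mm [ 0.6 -1.5 -0.1] rows>= 0.0
twist total [-0.001 -0.004 -0.076] deg [-0.2 -0.5 -9.1]
top z tool 0.1353
x ext -0.0387 0.0386 y -0.032 0.0249
y- 236 [-0.0005 -0.023   0.1339]
x- 248 [-0.0237  0.0017  0.1342]
x+ 247 [0.0242 0.0004 0.1342]
y+ 64 [0.0007 0.021  0.1345]
```

Request:
{"fn": "apply_moves", "kwargs": {
  "dp": [
    [0,-0.012,0.004],
    [0,0,0.008],
    [0,0,0.008],
    [0,0,0.008]
  ],
  "twist": [
    [-0.001,-0.004,-0.03],
    [0,0,-0.03],
    [0,0,0],
    [0,0,0]
  ],
  "jaw": [160,160,160,160]
}}

```text
clock: 18.9
tcp_pos: [0.5167, -0.3114, 0.2321]
orientation: [-3.12, -0.358, 0.001]
contact_force: [0.5, 0.4, -1.3]
grip_width: 0.0643
```

Run:
```python
from capm import *
to([.5175,-.3109,.2365],15)
```

```text
18.9 [ 0.5167 -0.3114  0.2321] x [ 0.974  0.227 -0.001] z [-0.001  0.001 -1.   ] F [ 0.5  0.4 -1.3] M [ 0.02  0.02 -0.  ] w 0.0643 q7 [ 0.05  0.63  0.53  1.89 -0.46  0.74  1.07]
dp total [ 0.007 -0.003 -0.037] mm [ 0.9 -0.4 -4.4] rows>= 0.1
twist total [-0.001  0.    -0.016] deg [-0.1  0.  -1.9]
```

It is dropping into the gap with no resistance: the origin is at about 40 mm and falling. I continue down.

Request:
{"fn": "apply_moves", "kwargs": {
  "dp": [
    [0.007,-0.003,0.008],
    [0,0,0.01],
    [0,0,0.01],
    [0,0,0.01],
    [0,0,0.01],
    [0,0,0.01]
  ],
  "twist": [
    [-0.001,0,-0.016],
    [0,0,0],
    [0,0,0],
    [0,0,0],
    [0,0,0],
    [0,0,0]
  ],
  "jaw": [160,160,160,160,160,160]
}}

```text
clock: 19.5
tcp_pos: [0.5175, -0.3111, 0.2264]
orientation: [-3.114, -0.408, 0.001]
contact_force: [-4.7, 4.2, 15.3]
grip_width: 0.0645
```

Run:
```python
from capm import *
to([.5175,-.3109,.2275],15)
```

```text
19.5 [ 0.5175 -0.3111  0.2264] x [ 0.966  0.258 -0.001] z [-0.001  0.    -1.   ] F [-4.7  4.2 15.3] M [0.79 1.01 0.05] w 0.0645 q7 [ 0.06  0.64  0.52  1.89 -0.46  0.73  1.1 ]
dp total [ 0.001 -0.002 -0.009] mm [ 0.1 -0.2 -1.1] rows>= 0.0
twist total [-0.     0.    -0.001] deg [-0.   0.  -0.1]
```

The cap has dropped into the gap, with the floor contact felt at 15 N. Now I screw it clockwise.

Request:
{"fn": "apply_moves", "kwargs": {
  "dp": [
    [0,0,0],
    [0,0,0.003],
    [0,0,0.003],
    [0,0,0.003],
    [0,0,0.003],
    [0,0,0.003]
  ],
  "twist": [
    [0,0,0.03],
    [0,0,0.042],
    [0,0,0.042],
    [0,0,0.042],
    [0,0,0.042],
    [0,0,0.042]
  ],
  "jaw": [160,160,160,160,160,160]
}}

```text
clock: 20.1
tcp_pos: [0.5181, -0.3117, 0.226]
orientation: [-3.114, 0.412, -0.005]
contact_force: [-0.4, 1.1, -0.3]
grip_width: 0.0646
```

Run:
```python
from capm import *
to([.5178,-.3109,.2252],-48)
capm()
```

```text
20.1 [ 0.5181 -0.3117  0.226 ] x [ 0.966 -0.26   0.003] z [ 0.003  0.    -1.   ] F [-0.4  1.1 -0.3] M [-0.01 -0.02 -0.05] w 0.0646 q7 [-0.03  0.68  0.65  1.89 -0.58  0.76  0.69]
dp total [-0.004 -0.006  0.006] mm [-0.5 -0.7  0.8] rows>= 0.0
twist total [-0.001 -0.001  0.274] deg [-0.1 -0.2 32.9]
top z tool 0.1353
x ext -0.0385 0.0385 y -0.0321 0.0241
y- 242 [-0.0002 -0.0231  0.1341]
x- 248 [-0.0235  0.0016  0.1342]
x+ 247 [0.0244 0.0003 0.1343]
y+ 65 [0.0009 0.0206 0.1342]
```

Request:
{"fn": "apply_moves", "kwargs": {
  "dp": [
    [-0.004,-0.006,0.004],
    [0,0,0.005],
    [0,0,0.005],
    [0,0,0.005],
    [0,0,0.005],
    [0,0,0.005]
  ],
  "twist": [
    [0,0,0.042],
    [0,0,0.042],
    [0,0,0.042],
    [0,0,0.042],
    [0,0,0.042],
    [0,0,0.042]
  ],
  "jaw": [160,160,160,160,160,160]
}}

```text
clock: 20.75
tcp_pos: [0.518, -0.312, 0.2235]
orientation: [2.89, -1.231, 0.008]
contact_force: [-2.4, 2.0, 2.4]
grip_width: 0.0641
```

Run:
```python
from capm import *
to([.5178,-.3109,.2232],-48)
capm()
```

```text
20.75 [ 0.518  -0.312   0.2235] x [ 0.693 -0.721  0.005] z [ 0.004 -0.002 -1.   ] F [-2.4  2.   2.4] M [0.53 0.78 0.14] w 0.0641 q7 [-0.11  0.74  0.78  1.9  -0.72  0.8   0.26]
dp total [-0.007 -0.005  0.002] mm [-0.9 -0.6  0.3] rows>= 0.0
twist total [-0.001 -0.002  0.016] deg [-0.1 -0.3  1.9]
top z tool 0.1353
x ext -0.0381 0.0387 y -0.0325 0.0232
y- 84 [-0.     -0.0272  0.1342]
x- 249 [-0.0232  0.0012  0.1341]
x+ 249 [ 2.460e-02 -1.000e-04  1.343e-01]
y+ 66 [0.0012 0.0202 0.1341]
```

Request:
{"fn": "apply_moves", "kwargs": {
  "dp": [
    [-0.004,-0.004,0.004],
    [0,0,0.006],
    [0,0,0.006],
    [0,0,0.006]
  ],
  "twist": [
    [0,0,0.025],
    [0,0,0.025],
    [0,0,0.025],
    [0,0,0.025]
  ],
  "jaw": [160,160,160,160]
}}

```text
clock: 21.2
tcp_pos: [0.5186, -0.3106, 0.2229]
orientation: [2.76, -1.499, 0.002]
contact_force: [2.3, 2.9, 2.5]
grip_width: 0.0644
```

Run:
```python
from capm import *
to([.5178,-.3109,.2232],-48)
capm()
```

```text
21.2 [ 0.5186 -0.3106  0.2229] x [ 0.544 -0.839  0.002] z [ 0.001 -0.002 -1.   ] F [2.3 2.9 2.5] M [0.4  0.16 1.16] w 0.0644 q7 [-0.14  0.76  0.83  1.9  -0.76  0.83  0.1 ]
dp total [-0.002  0.007 -0.002] mm [-0.2  0.8 -0.3] rows>= 0.0
twist total [ 0.    -0.001 -0.075] deg [ 0.  -0.1 -9. ]
top z tool 0.1352
x ext -0.038 0.0385 y -0.0316 0.0239
y- 235 [-0.0022 -0.0225  0.134 ]
x- 242 [-0.0231  0.0044  0.1341]
x+ 245 [ 0.0245 -0.0013  0.1341]
y+ 47 [0.0029 0.0206 0.1343]
```

The cap hit the stop: it slipped in the grip at 1.16 N m, with the origin at home height. Now I release, lift and check.

Request:
{"fn": "apply_moves", "kwargs": {
  "dp": [
    [0,0,0],
    [0,0,0],
    [0,0,0],
    [0,0,0],
    [0,0,0],
    [0,0,-0.1],
    [0,0,-0.3],
    [0,0,-0.35],
    [0,0,-0.3],
    [0,0,-0.1],
    [0,0,0],
    [0,0,0]
  ],
  "twist": [
    [0,0,0],
    [0,0,0],
    [0,0,0],
    [0,0,0],
    [0,0,0],
    [0,0,0],
    [0,0,0],
    [0,0,0],
    [0,0,0],
    [0,0,0],
    [0,0,0],
    [0,0,0]
  ],
  "jaw": [0,0,0,0,0,0,0,0,0,0,0,0]
}}

```text
clock: 22.45
tcp_pos: [0.5177, -0.3109, 0.368]
orientation: [2.762, -1.497, 0.001]
contact_force: [-0.1, 1.2, -0.2]
grip_width: 0.0853
```

Run:
```python
from h import *
o,R=st();f=r.grab_frame('wrist');save('w13',f,s=1.5);W=world(f,o);np.savez('/tmp/w13.npz',W=W,**f)
c=np.array(blob(W,(.5177,-.312),.045,.08,.095,'cap'))
m=(np.hypot(W[...,0]-c[0],W[...,1]-c[1])<.03)&(W[...,2]>.08)
P=W[m];A=np.c_[P[:,:2]-c,np.ones(len(P))];s=np.linalg.lstsq(A,P[:,2],rcond=None)[0];print('plane tilt deg',np.degrees(s[:2]).round(2),s[2].round(4), np.median(P[:,2]))
f=r.grab_frame('top');W=world(f);save('top2',f,s=1.5)
for n,c in dict(A=(.6473,.1176),B=(.6445,-.1092),C=(.4758,.1222),D=(.4722,-.116)).items(): blob(W,c,.05,.04,.054,n)
to([.4722,-.116,.33],-10)
```

```text
22.45 [ 0.5177 -0.3109  0.368 ] x [ 0.546 -0.838  0.001] z [ 0.001 -0.001 -1.   ] F [-0.1  1.2 -0.2] M [ 0.    0.03 -0.01] w 0.0853 q7 [-0.27  0.59  1.02  1.81 -0.57  1.06 -0.03]
cap 4258 mean [ 0.5194 -0.3111  0.0878] circ [ 0.5178 -0.312 ] 0.0332
plane tilt deg [239.15 156.08] 0.1788 0.27756622943616455
A 407 mean [0.6475 0.1175 0.0469] circ [0.6475 0.1177] 0.0298
B 408 mean [ 0.6447 -0.1091  0.0467] circ [ 0.6447 -0.1093] 0.0298
C 422 mean [0.4758 0.1222 0.0469] circ [0.4759 0.1225] 0.0298
D 426 mean [ 0.4722 -0.1159  0.0468] circ [ 0.4721 -0.1163] 0.0299
22.55 [ 0.5176 -0.3108  0.3672] x [ 0.546 -0.838 -0.   ] z [-0.001 -0.    -1.   ] F [-0.6  0.5 -0.4] M [-0.02  0.02  0.02] w 0.0855 q7 [-0.27  0.59  1.02  1.82 -0.57  1.06 -0.03]
dp total [-1.567 -0.569  0.31 ] mm [-188.   -68.3   37.2] rows>= 4.5
twist total [ 0.     0.    -0.391] deg [  0.    0.  -46.9]
```

View pics/w13.png

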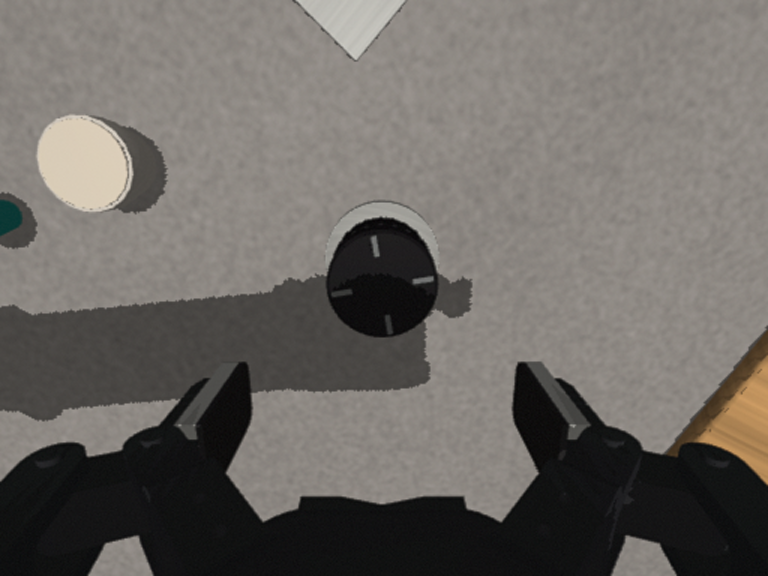

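View pics/top2.png

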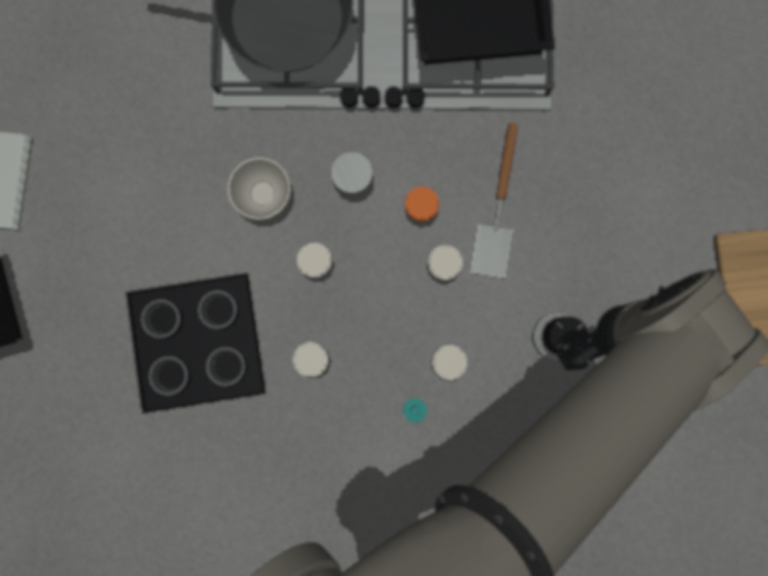

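The cap is home: top at 87.8 mm (88 expected), level and centred. The pots are still unmoved in top2, at (314,260), (445,263), (310,359) and (450,362). Now the pots, with one tool yaw of 54 degrees for all of them.

Request:
{"fn": "apply_moves", "kwargs": {
  "dp": [
    [0,0,0],
    [0,0,0],
    [0,0,0],
    [0,0,0],
    [0,0,0],
    [0,0,0],
    [0,0,0],
    [0,0,0],
    [0,0,0],
    [0,0,0],
    [0,0,0],
    [0,0,0],
    [0,0,0],
    [0.2,-0.23,0.02],
    [0.25,-0.28,0.05],
    [0.25,-0.28,0.05],
    [0.25,-0.28,0.05],
    [0.14,-0.16,0.02],
    [0,0,0],
    [0,0,0]
  ],
  "twist": [
    [0,0,-0.07],
    [0,0,-0.07],
    [0,0,-0.07],
    [0,0,-0.07],
    [0,0,-0.07],
    [0,0,-0.07],
    [0,0,-0.07],
    [0,0,-0.07],
    [0,0,-0.07],
    [0,0,-0.07],
    [0,0,-0.07],
    [0,0,-0.07],
    [0,0,-0.07],
    [0,0,0],
    [0,0,0],
    [0,0,0],
    [0,0,0],
    [0,0,0],
    [0,0,0],
    [0,0,0]
  ],
  "jaw": [0,0,0,0,0,0,0,0,0,0,0,0,0,0,0,0,0,0,0,0]
}}

```text
clock: 24.55
tcp_pos: [0.4607, -0.107, 0.3167]
orientation: [-2.753, -1.436, 0.062]
contact_force: [-0.2, -0.5, -0.2]
grip_width: 0.0856
```

```bash
cat > pot.py <<'E'
from h import *
def look(c,zlo=.042,zhi=.052,rad=.045,yaw=54,z=.24,name=None):
    o=r.get_obs();f=r.grab_frame('wrist');W=world(f,o)
    if name: save(name,f,s=1.5)
    c=blob(W,c,rad,zlo,zhi,'pot')
    if c is not None: to([*c,z],yaw)
    return W,f
E
python3 - <<'E'
from pot import *
look((.4722,-.116))
E
```

```text
pot 3515 mean [ 0.4708 -0.1169  0.0473] circ [ 0.472  -0.1177] 0.0301
24.6 [ 0.4608 -0.1072  0.3167] x [ 0.572  0.82  -0.019] z [-0.052  0.014 -0.999] F [ 0.8  0.6 -0.4] M [ 0.01 -0.05 -0.06] w 0.0855 q7 [-0.29  0.29  0.46  2.12 -0.19  0.82  1.25]
dp total [-0.006  0.159  0.632] mm [-0.7 19.1 75.8] rows>= 1.7
twist total [-0.024  0.009  0.009] deg [-2.9  1.1  1. ]
```

Request:
{"fn": "apply_moves", "kwargs": {
  "dp": [
    [-0.016,0.127,0],
    [0,0,0],
    [0,0,0.2],
    [0,0,0.25],
    [0,0,0.15],
    [0,0,0],
    [0,0,0]
  ],
  "twist": [
    [-0.024,0.009,0.009],
    [0,0,0],
    [0,0,0],
    [0,0,0],
    [0,0,0],
    [0,0,0],
    [0,0,0]
  ],
  "jaw": [0,0,0,0,0,0,0]
}}

```text
clock: 25.3
tcp_pos: [0.4724, -0.1245, 0.2416]
orientation: [-2.806, -1.41, 0.007]
contact_force: [0.4, -0.4, -0.4]
grip_width: 0.0853
```

Run:
```python
from pot import *
look((.4722,-.116),z=.199)
```

```text
pot 7291 mean [ 0.4704 -0.1169  0.0474] circ [ 0.4718 -0.1183] 0.0303
25.35 [ 0.4724 -0.1244  0.2418] x [ 0.597  0.803 -0.004] z [-0.004 -0.001 -1.   ] F [-0.3 -0.   0.2] M [-0.    0.07  0.01] w 0.0852 q7 [-0.2   0.44  0.41  2.15 -0.29  0.61  1.35]
dp total [ 0.039 -0.033  0.356] mm [ 4.6 -4.  42.8] rows>= 1.0
twist total [-0.001  0.002 -0.005] deg [-0.1  0.2 -0.6]
```

Request:
{"fn": "apply_moves", "kwargs": {
  "dp": [
    [0.039,-0.033,0.05],
    [0,0,0.11],
    [0,0,0.11],
    [0,0,0.11],
    [0,0,0],
    [0,0,0],
    [0,0,0],
    [0,0,0],
    [0,0,0],
    [0,0,0]
  ],
  "twist": [
    [-0.001,0.002,-0.005],
    [0,0,0],
    [0,0,0],
    [0,0,0],
    [0,0,0],
    [0,0,0],
    [0,0,0],
    [0,0,0],
    [0,0,0],
    [0,0,0]
  ],
  "jaw": [0,0,0,0,0,60,120,180,180,180]
}}

```text
clock: 26.35
tcp_pos: [0.4731, -0.1177, 0.1956]
orientation: [2.798, 1.428, 0.008]
contact_force: [0.2, -0.2, -1.9]
grip_width: 0.0582
```

Run:
```python
from pot import *
look((.4722,-.116),z=.196,name='w14')
```

```text
pot 13287 mean [ 0.4705 -0.1154  0.0479] circ [ 0.4686 -0.1142] 0.0429
26.4 [ 0.4731 -0.1177  0.1956] x [0.587 0.81  0.004] z [ 0.005  0.002 -1.   ] F [ 0.6  1.1 -2.4] M [-0.01  0.02 -0.02] w 0.0583 q7 [-0.16  0.52  0.34  2.17 -0.36  0.5   1.4 ]
dp total [ 0.002 -0.047 -0.004] mm [ 0.2 -5.7 -0.4] rows>= 0.1
twist total [ 0.001 -0.002  0.001] deg [ 0.2 -0.3  0.1]
```

View pics/w14.png

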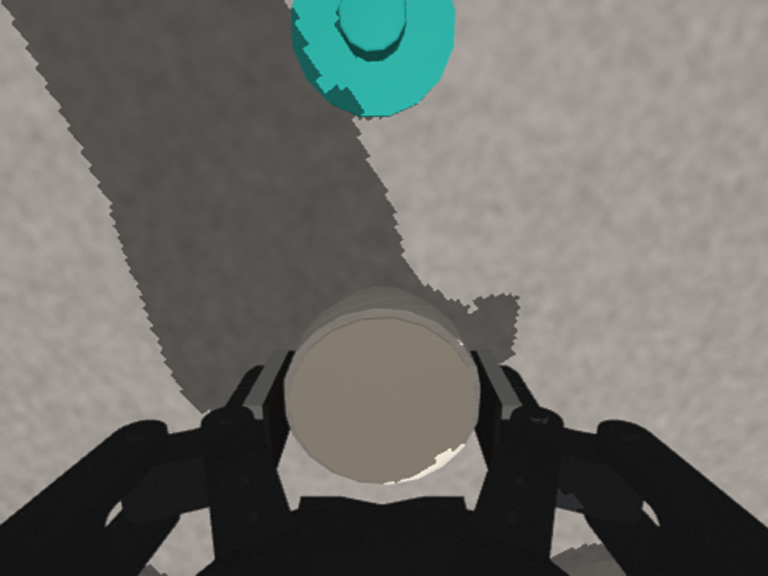

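Pot D is gripped squarely at (383,400). I lift it and head to the carrier.

Request:
{"fn": "apply_moves", "kwargs": {
  "dp": [
    [0,0,-0.1],
    [0,0,-0.25],
    [0,0,-0.3],
    [0,0,-0.25],
    [0,0,-0.1],
    [0,0,0],
    [0.15,-0.09,0],
    [0.26,-0.15,0],
    [0.26,-0.15,0],
    [0.26,-0.15,0],
    [0.26,-0.15,0],
    [0.26,-0.15,0],
    [0.26,-0.15,0],
    [0.26,-0.15,0],
    [0.26,-0.15,0],
    [0.26,-0.15,0],
    [0.15,-0.09,0],
    [0,0,0],
    [0,0,0]
  ],
  "twist": [
    [0,0,0],
    [0,0,0],
    [0,0,0],
    [0,0,0],
    [0,0,0],
    [0,0,0],
    [0,0,0],
    [0,0,0],
    [0,0,0],
    [0,0,0],
    [0,0,0],
    [0,0,0],
    [0,0,0],
    [0,0,0],
    [0,0,0],
    [0,0,0],
    [0,0,0],
    [0,0,0],
    [0,0,0]
  ],
  "jaw": [180,180,180,180,180,180,180,180,180,180,180,180,180,180,180,180,180,180,180]
}}

```text
clock: 28.3
tcp_pos: [0.5076, 0.2577, 0.317]
orientation: [2.802, 1.418, -0.009]
contact_force: [-0.3, -0.5, -1.7]
grip_width: 0.0583
```

```bash
cat >> pot.py <<'E'
def held(f):
    K=f['intrinsics'];z=f['z_map'];v,u=np.mgrid[:384,:512];P=np.stack([(u-K[0,2])*z/K[0,0],(v-K[1,2])*z/K[1,1],z],-1)
    H=f['hand_eye'];T=P@H[:3,:3].T+H[:3,3];g=f['color'].astype(int).sum(2)
    m=(z>0)&(np.hypot(T[...,0],T[...,1])<.036)&(T[...,2]>.145)&(T[...,2]<.154)&(g>200)
    Q=T[m][:,:2];print('held',m.sum(),'z',np.median(T[m][:,2]).round(4),'circ',cv2.minEnclosingCircle(Q.astype(np.float32)),'x',np.percentile(Q[:,0],[.2,99.8]).round(4),'y',np.percentile(Q[:,1],[.2,99.8]).round(4))
E
python3 - <<'E'
from pot import *
st();o=r.get_obs();f=r.grab_frame('wrist');save('w15',f,s=1.5);W=world(f,o);np.savez('/tmp/w15.npz',W=W,**f);held(f)
for i,c in enumerate([(.5456,.389),(.5624,.2905),(.4453,.3734),(.4618,.2735)]): blob(W,c,.04,.0285,.033,'well%d'%i)
E
```

```text
28.3 [0.5076 0.2577 0.317 ] x [ 0.592  0.806 -0.005] z [-0.004 -0.003 -1.   ] F [-0.3 -0.5 -1.7] M [-0.04  0.01 -0.04] w 0.0583 q7 [-0.86  0.42  0.35  1.91 -0.19  0.85  0.53]
held 12660 z 0.1476 circ ((6.019350257702172e-05, -0.005139193031936884), 0.034947529435157776) x [-0.0331  0.0332] y [-0.0304  0.028 ]
well0 1114 mean [0.5446 0.3865 0.03  ] circ [0.5447 0.3846] 0.0334
well1 509 mean [0.557  0.3015 0.03  ] circ [0.5611 0.2862] 0.0332
well2 1373 mean [0.4448 0.3699 0.03  ] circ [0.4465 0.3682] 0.0333
well3 1056 mean [0.4616 0.2702 0.0299] circ [0.4626 0.2694] 0.0331
```

View pics/w15.png

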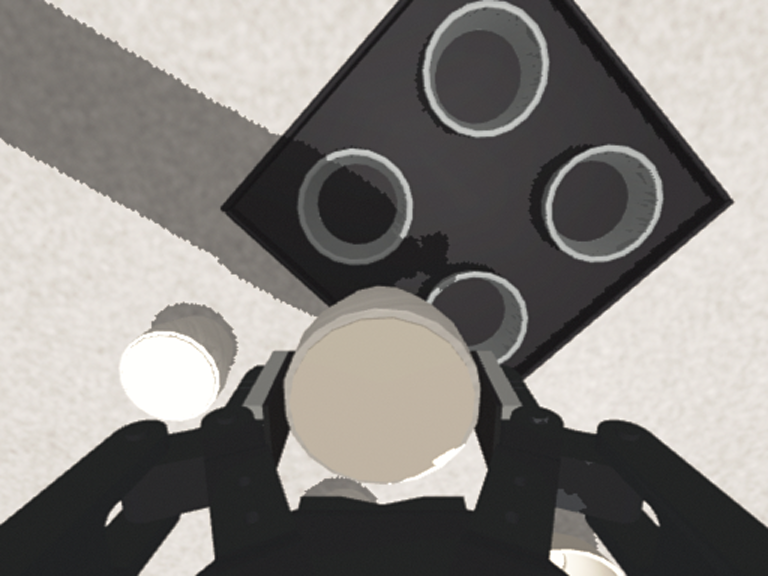

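Wells, all consistent: W0 (0.5447, 0.3846), W1 (0.5611, 0.2862), W2 (0.4465, 0.3682), W3 (0.4626, 0.2694). Pot D goes to W3, which is partly hidden at (480,315).

Request:
{"fn": "apply_moves", "kwargs": {
  "dp": [
    [-0.07,-0.17,0],
    [-0.07,-0.18,0],
    [0,0,0],
    [0,0,0.15],
    [0,0,0.25],
    [0,0,0.15],
    [0,0,0],
    [0,0,0]
  ],
  "twist": [
    [0,0,0.002],
    [0,0,0],
    [0,0,0],
    [0,0,0],
    [0,0,0],
    [0,0,0],
    [0,0,0],
    [0,0,0]
  ],
  "jaw": [180,180,180,180,180,180,180,180]
}}

```text
clock: 29.15
tcp_pos: [0.4657, 0.2569, 0.2503]
orientation: [2.814, 1.386, -0.007]
contact_force: [-0.2, -0.1, -1.8]
grip_width: 0.0579
```

Run:
```python
from pot import *
to([.4632,.269,.21],54)
```

```text
29.15 [0.4657 0.2569 0.2503] x [ 0.61   0.793 -0.006] z [-0.002 -0.006 -1.   ] F [-0.2 -0.1 -1.8] M [ 0.03 -0.01  0.04] w 0.0579 q7 [-0.88  0.47  0.32  2.04 -0.23  0.67  0.5 ]
dp total [ 0.069 -0.079  0.335] mm [ 8.3 -9.5 40.2] rows>= 0.9
twist total [ 0.001  0.003 -0.013] deg [ 0.1  0.4 -1.6]
```

Request:
{"fn": "apply_moves", "kwargs": {
  "dp": [
    [0.069,-0.079,0],
    [0,0,0],
    [0,0,0.07],
    [0,0,0.07],
    [0,0,0.07],
    [0,0,0.06],
    [0,0,0]
  ],
  "twist": [
    [0.001,0.003,-0.013],
    [0,0,0],
    [0,0,0],
    [0,0,0],
    [0,0,0],
    [0,0,0],
    [0,0,0]
  ],
  "jaw": [180,180,180,180,180,180,180]
}}

```text
clock: 29.85
tcp_pos: [0.4646, 0.2704, 0.218]
orientation: [-2.797, -1.428, -0.009]
contact_force: [-0.3, -0.1, -0.5]
grip_width: 0.0583
```

Run:
```python
from pot import *
to([.4632,.269,.2036],54)
```

```text
29.85 [0.4646 0.2704 0.218 ] x [0.587 0.81  0.006] z [ 0.004  0.004 -1.   ] F [-0.3 -0.1 -0.5] M [-0.01  0.01 -0.03] w 0.0583 q7 [-0.87  0.53  0.28  2.04 -0.25  0.6   0.53]
dp total [-0.017 -0.003  0.12 ] mm [-2.  -0.3 14.4] rows>= 0.3
twist total [ 0.001 -0.003  0.001] deg [ 0.1 -0.3  0.1]
```

Request:
{"fn": "apply_moves", "kwargs": {
  "dp": [
    [-0.017,-0.003,0.02],
    [0,0,0.03],
    [0,0,0.03],
    [0,0,0.03],
    [0,0,0.01],
    [0,0,0]
  ],
  "twist": [
    [0.001,-0.003,0.001],
    [0,0,0],
    [0,0,0],
    [0,0,0],
    [0,0,0],
    [0,0,0]
  ],
  "jaw": [180,180,180,180,180,180]
}}

```text
clock: 30.45
tcp_pos: [0.4633, 0.2686, 0.2032]
orientation: [-2.8, -1.424, 0.003]
contact_force: [0.7, -0.5, -0.5]
grip_width: 0.0579
```

Run:
```python
from pot import *
to([.4632,.269,.2036],54)
```

```text
30.45 [0.4633 0.2686 0.2032] x [ 0.589  0.808 -0.001] z [-0.002 -0.    -1.   ] F [ 0.7 -0.5 -0.5] M [-0.01  0.03  0.04] w 0.0579 q7 [-0.86  0.55  0.27  2.05 -0.26  0.58  0.54]
dp total [ 0.002 -0.003 -0.003] mm [ 0.3 -0.3 -0.4] rows>= 0.0
twist total [-0.001  0.001 -0.001] deg [-0.1  0.1 -0.1]
```

The pot is fully down at floor height. I release, lift, and move on to pot C.

Request:
{"fn": "apply_moves", "kwargs": {
  "dp": [
    [0,0,0],
    [0,0,0],
    [0,0,0],
    [0,0,-0.1],
    [0,0,-0.25],
    [0,0,-0.3],
    [0,0,-0.2],
    [0,0,-0.05],
    [0,0,0],
    [-0.15,0.13,0],
    [-0.2,0.18,0],
    [-0.2,0.18,0],
    [-0.2,0.18,0],
    [-0.12,0.1,0],
    [0,0,0],
    [0,0,0]
  ],
  "twist": [
    [0,0,0],
    [0,0,0],
    [0,0,0],
    [0,0,0],
    [0,0,0],
    [0,0,0],
    [0,0,0],
    [0,0,0],
    [0,0,0],
    [0,0,0],
    [0,0,0],
    [0,0,0],
    [0,0,0],
    [0,0,0],
    [0,0,0],
    [0,0,0]
  ],
  "jaw": [80,30,0,0,0,0,0,0,0,0,0,0,0,0,0,0]
}}

```text
clock: 32.05
tcp_pos: [0.4751, 0.1263, 0.3121]
orientation: [-2.797, -1.427, 0.012]
contact_force: [-0.5, 0.4, -0.0]
grip_width: 0.0853
```

Run:
```python
from pot import *
W,f=look((.476,.121),name='w16')
blob(W,(.463,.269),.04,.046,.06,'D in W3')
f=r.grab_frame('top');W=world(f);save('top3',f,s=1.5)
for n,c in dict(A=(.6473,.1176),B=(.6445,-.1092),C=(.4758,.1222),D=(.463,.27)).items(): blob(W,c,.05,.04,.06,n)
```

```text
pot 3828 mean [0.4743 0.1219 0.0474] circ [0.4755 0.1212] 0.03
32.1 [0.475  0.1264 0.312 ] x [ 0.586  0.81  -0.006] z [-0.007 -0.002 -1.   ] F [-0.1 -0.1 -0.4] M [-0.03 -0.05 -0.03] w 0.0852 q7 [-0.72  0.31  0.4   2.09 -0.17  0.77  0.73]
dp total [-0.029  0.031  0.6  ] mm [-3.5  3.8 72. ] rows>= 1.6
twist total [-0.002  0.003  0.001] deg [-0.3  0.4  0.1]
D in W3 6092 mean [0.4607 0.2674 0.0553] circ [0.4618 0.2687] 0.0304
A 317 mean [0.6722 0.1308 0.0472] circ [0.676  0.1333] 0.0297
B 410 mean [ 0.6445 -0.1091  0.0466] circ [ 0.645  -0.1092] 0.0301
C 111 mean [0.4841 0.1049 0.0467] circ [0.4826 0.1101] 0.0254
D 76 mean [0.4625 0.2913 0.0551] circ [0.463  0.2884] 0.0229
```

View pics/w16.png

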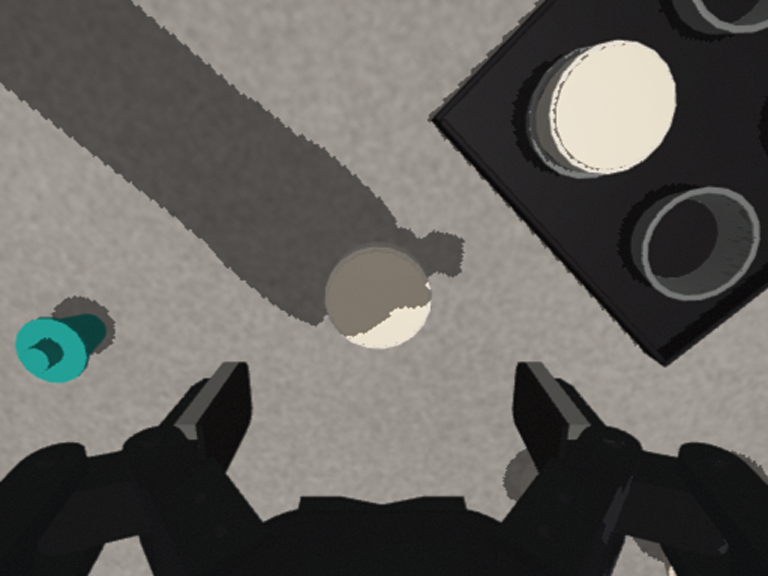

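D is seated: its lid is 7.9 mm higher than a pot on the table. Pot A was knocked to about (0.673, 0.131) and will be re-measured. Now I grasp C.

Request:
{"fn": "apply_moves", "kwargs": {
  "dp": [
    [-0.029,0.031,0],
    [0,0,0],
    [0,0,0.15],
    [0,0,0.25],
    [0,0,0.15],
    [0,0,0],
    [0,0,0]
  ],
  "twist": [
    [-0.002,0.003,0.001],
    [0,0,0],
    [0,0,0],
    [0,0,0],
    [0,0,0],
    [0,0,0],
    [0,0,0]
  ],
  "jaw": [0,0,0,0,0,0,0]
}}

```text
clock: 32.85
tcp_pos: [0.477, 0.1276, 0.2451]
orientation: [-2.791, -1.439, -0.008]
contact_force: [0.2, -0.2, 0.2]
grip_width: 0.0857
```

Run:
```python
from pot import *
look((.476,.121),z=.196)
```

```text
pot 6863 mean [0.4737 0.1221 0.0473] circ [0.4757 0.1212] 0.0304
32.9 [0.477  0.1276 0.2453] x [0.58  0.815 0.006] z [ 0.004  0.004 -1.   ] F [ 1.  -0.5  0.4] M [-0.04 -0.03 -0.01] w 0.085 q7 [-0.67  0.43  0.35  2.13 -0.25  0.61  0.81]
dp total [-0.052  0.022  0.41 ] mm [-6.3  2.6 49.2] rows>= 1.1
twist total [ 0.    -0.003  0.005] deg [ 0.1 -0.3  0.6]
```

Request:
{"fn": "apply_moves", "kwargs": {
  "dp": [
    [-0.055,0.022,0.05],
    [0,0,0],
    [0,0,0.12],
    [0,0,0.12],
    [0,0,0.12],
    [0,0,0],
    [0,0,0],
    [0,0,0],
    [0,0,0],
    [0,0,0],
    [0,0,0]
  ],
  "twist": [
    [0,-0.003,0.005],
    [0,0,0],
    [0,0,0],
    [0,0,0],
    [0,0,0],
    [0,0,0],
    [0,0,0],
    [0,0,0],
    [0,0,0],
    [0,0,0],
    [0,0,0]
  ],
  "jaw": [0,0,0,0,0,0,60,120,180,180,180]
}}

```text
clock: 34.0
tcp_pos: [0.4782, 0.1202, 0.2017]
orientation: [2.8, 1.421, 0.019]
contact_force: [0.3, 0.5, -1.7]
grip_width: 0.0575
```

Run:
```python
from pot import *
to([.4757,.1212,.196],54)
held(r.grab_frame('wrist'))
```

```text
34.0 [0.4782 0.1202 0.2017] x [0.59  0.807 0.01 ] z [ 0.011  0.004 -1.   ] F [ 0.3  0.5 -1.7] M [-0.01  0.04  0.02] w 0.0575 q7 [-0.62  0.51  0.3   2.15 -0.3   0.51  0.85]
dp total [-0.006 -0.022  0.047] mm [-0.7 -2.6  5.7] rows>= 0.1
twist total [ 0.003 -0.005 -0.002] deg [ 0.4 -0.6 -0.2]
held 10358 z 0.1528 circ ((-1.0512444532650989e-05, -0.006512405350804329), 0.03472749888896942) x [-0.0335  0.0335] y [-0.0317  0.0239]
```

The grasp sits about 6 mm high, so I re-grip lower.

Request:
{"fn": "apply_moves", "kwargs": {
  "dp": [
    [0,0,0],
    [0,0,0],
    [0,0,0],
    [-0.006,-0.022,0.045],
    [0,0,0],
    [0,0,0],
    [0,0,0],
    [0,0,0],
    [0,0,0],
    [0,0,0]
  ],
  "twist": [
    [0,0,0],
    [0,0,0],
    [0,0,0],
    [0.003,-0.005,-0.002],
    [0,0,0],
    [0,0,0],
    [0,0,0],
    [0,0,0],
    [0,0,0],
    [0,0,0]
  ],
  "jaw": [40,0,0,0,0,60,120,180,180,180]
}}

```text
clock: 35.05
tcp_pos: [0.4758, 0.1216, 0.1965]
orientation: [2.798, 1.428, -0.001]
contact_force: [0.1, 0.0, -0.5]
grip_width: 0.0581
```

Run:
```python
from pot import *
to([.4757,.1212,.196],54)
held(r.grab_frame('wrist'))
```

```text
35.05 [0.4758 0.1216 0.1965] x [ 0.587  0.81  -0.001] z [-0.    -0.001 -1.   ] F [ 0.1  0.  -0.5] M [-0.03 -0.01  0.  ] w 0.0581 q7 [-0.62  0.52  0.3   2.15 -0.3   0.51  0.85]
dp total [-0.003  0.001  0.004] mm [-0.4  0.1  0.5] rows>= 0.0
twist total [0.    0.    0.001] deg [0.  0.  0.1]
held 12178 z 0.149 circ ((4.5525041059590876e-05, -0.003796869423240423), 0.03514203429222107) x [-0.0332  0.0333] y [-0.0291  0.0295]
```

Request:
{"fn": "apply_moves", "kwargs": {
  "dp": [
    [0,0,-0.1],
    [0,0,-0.25],
    [0,0,-0.3],
    [0,0,-0.25],
    [0,0,-0.1],
    [0,0,0],
    [0.13,-0.12,0],
    [0.25,-0.23,0],
    [0.25,-0.23,0],
    [0.25,-0.23,0],
    [0.25,-0.23,0],
    [0.25,-0.23,0],
    [0.13,-0.12,0],
    [0,0,0],
    [0,0,0],
    [0,0,0]
  ],
  "twist": [
    [0,0,0],
    [0,0,0],
    [0,0,0],
    [0,0,0],
    [0,0,0],
    [0,0,0],
    [0,0,0],
    [0,0,0],
    [0,0,0],
    [0,0,0],
    [0,0,0],
    [0,0,0],
    [0,0,0],
    [0,0,0],
    [0,0,0],
    [0,0,0]
  ],
  "jaw": [180,180,180,180,180,180,180,180,180,180,180,180,180,180,180,180]
}}

```text
clock: 36.7
tcp_pos: [0.444, 0.3706, 0.3171]
orientation: [2.8, 1.416, -0.018]
contact_force: [0.0, 0.0, -1.2]
grip_width: 0.0582
```

Run:
```python
from pot import *
to([.4465,.3682,.25],54)
```

```text
36.7 [0.444  0.3706 0.3171] x [ 0.593  0.805 -0.012] z [-0.009 -0.009 -1.   ] F [ 0.   0.  -1.2] M [ 0.01  0.02 -0.04] w 0.0582 q7 [-1.06  0.44  0.34  1.89 -0.18  0.86  0.3 ]
dp total [0.003 0.03  0.559] mm [ 0.3  3.6 67.1] rows>= 1.5
twist total [-0.001  0.006 -0.003] deg [-0.1  0.7 -0.3]
```

Request:
{"fn": "apply_moves", "kwargs": {
  "dp": [
    [0.003,0.03,0],
    [0,0,0],
    [0,0,0.12],
    [0,0,0.18],
    [0,0,0.18],
    [0,0,0.1],
    [0,0,0],
    [0,0,0]
  ],
  "twist": [
    [-0.001,0.006,-0.003],
    [0,0,0],
    [0,0,0],
    [0,0,0],
    [0,0,0],
    [0,0,0],
    [0,0,0],
    [0,0,0]
  ],
  "jaw": [180,180,180,180,180,180,180,180]
}}

```text
clock: 37.5
tcp_pos: [0.4498, 0.362, 0.2429]
orientation: [2.804, 1.413, 0.002]
contact_force: [0.9, -0.1, -1.1]
grip_width: 0.0583
```

Run:
```python
from pot import *
to([.4465,.3682,.2045],54)
```

```text
37.5 [0.4498 0.362  0.2429] x [0.595 0.804 0.   ] z [ 0.002 -0.001 -1.   ] F [ 0.9 -0.1 -1.1] M [ 0.03  0.   -0.04] w 0.0583 q7 [-1.02  0.54  0.3   1.94 -0.23  0.7   0.36]
dp total [ 0.025 -0.053  0.32 ] mm [ 3.  -6.4 38.4] rows>= 0.9
twist total [ 0.001 -0.    -0.004] deg [ 0.1 -0.  -0.5]
```

Request:
{"fn": "apply_moves", "kwargs": {
  "dp": [
    [0.025,-0.053,0.04],
    [0,0,0],
    [0,0,0.05],
    [0,0,0.05],
    [0,0,0.05],
    [0,0,0],
    [0,0,0]
  ],
  "twist": [
    [0.001,0,-0.004],
    [0,0,0],
    [0,0,0],
    [0,0,0],
    [0,0,0],
    [0,0,0],
    [0,0,0]
  ],
  "jaw": [180,180,180,180,180,180,180]
}}

```text
clock: 38.2
tcp_pos: [0.4468, 0.3698, 0.2205]
orientation: [-2.797, -1.426, -0.007]
contact_force: [-0.5, -0.2, -1.7]
grip_width: 0.0581
```

Run:
```python
from pot import *
to([.4465,.3682,.2045],54)
```

```text
38.2 [0.4468 0.3698 0.2205] x [0.587 0.809 0.005] z [ 0.003  0.004 -1.   ] F [-0.5 -0.2 -1.7] M [0.01 0.03 0.01] w 0.0581 q7 [-1.01  0.57  0.28  1.94 -0.25  0.66  0.37]
dp total [-0.013  0.006  0.133] mm [-1.6  0.7 16. ] rows>= 0.4
twist total [-0.    -0.002  0.   ] deg [-0.  -0.3  0. ]
```

Request:
{"fn": "apply_moves", "kwargs": {
  "dp": [
    [-0.013,0.006,0.02],
    [0,0,0.035],
    [0,0,0.035],
    [0,0,0.035],
    [0,0,0.01],
    [0,0,0]
  ],
  "twist": [
    [0,-0.002,0],
    [0,0,0],
    [0,0,0],
    [0,0,0],
    [0,0,0],
    [0,0,0]
  ],
  "jaw": [180,180,180,180,180,180]
}}

```text
clock: 38.8
tcp_pos: [0.447, 0.3681, 0.2046]
orientation: [-2.798, -1.426, -0.001]
contact_force: [-0.1, 0.1, -0.2]
grip_width: 0.0579
```

Run:
```python
from pot import *
to([.4465,.3682,.2045],54)
```

```text
38.8 [0.447  0.3681 0.2046] x [0.588 0.809 0.001] z [-0.     0.001 -1.   ] F [-0.1  0.1 -0.2] M [-0.1   0.01 -0.03] w 0.0579 q7 [-1.    0.6   0.27  1.95 -0.26  0.63  0.38]
dp total [-0.001 -0.004  0.001] mm [-0.2 -0.4  0.1] rows>= 0.0
twist total [-0. -0.  0.] deg [-0.  -0.1  0. ]
```

Pot C is down. I release, then go to pot A's new place.

Request:
{"fn": "apply_moves", "kwargs": {
  "dp": [
    [0,0,0],
    [0,0,0],
    [0,0,0],
    [0,0,-0.1],
    [0,0,-0.25],
    [0,0,-0.3],
    [0,0,-0.2],
    [0,0,-0.05],
    [-0.03,0.15,0],
    [-0.055,0.3,0],
    [-0.055,0.3,0],
    [-0.055,0.3,0],
    [-0.055,0.3,0],
    [-0.055,0.3,0],
    [-0.055,0.3,0],
    [-0.055,0.3,0],
    [-0.055,0.3,0],
    [-0.03,0.1,0],
    [0,0,0],
    [0,0,0]
  ],
  "twist": [
    [0,0,0],
    [0,0,0],
    [0,0,0],
    [0,0,0],
    [0,0,0],
    [0,0,0],
    [0,0,0],
    [0,0,0],
    [0,0,0],
    [0,0,0],
    [0,0,0],
    [0,0,0],
    [0,0,0],
    [0,0,0],
    [0,0,0],
    [0,0,0],
    [0,0,0],
    [0,0,0],
    [0,0,0],
    [0,0,0]
  ],
  "jaw": [80,30,0,0,0,0,0,0,0,0,0,0,0,0,0,0,0,0,0,0]
}}

```text
clock: 40.8
tcp_pos: [0.6751, 0.1266, 0.3145]
orientation: [-2.791, -1.434, 0.004]
contact_force: [0.2, 0.9, 0.2]
grip_width: 0.0851
```

Run:
```python
from pot import *
W,f=look((.673,.131),name='w17')
blob(W,(.463,.269),.04,.046,.06,'D in W3');blob(W,(.4465,.368),.04,.046,.06,'C in W2')
f=r.grab_frame('top');W=world(f);save('top4',f,s=1.5)
```

```text
pot 3815 mean [0.6767 0.1334 0.0474] circ [0.678  0.1326] 0.03
40.85 [0.6748 0.127  0.3145] x [ 0.582  0.813 -0.001] z [-0.004  0.002 -1.   ] F [-0.1  0.3  0.9] M [-0.03 -0.02  0.05] w 0.0857 q7 [-0.52  0.61  0.36  1.62 -0.25  0.97  0.88]
dp total [ 0.054 -0.002  0.621] mm [ 6.4 -0.3 74.5] rows>= 1.7
twist total [-0.002  0.     0.003] deg [-0.3  0.   0.4]
D in W3 0
C in W2 0
```

View pics/w17.png

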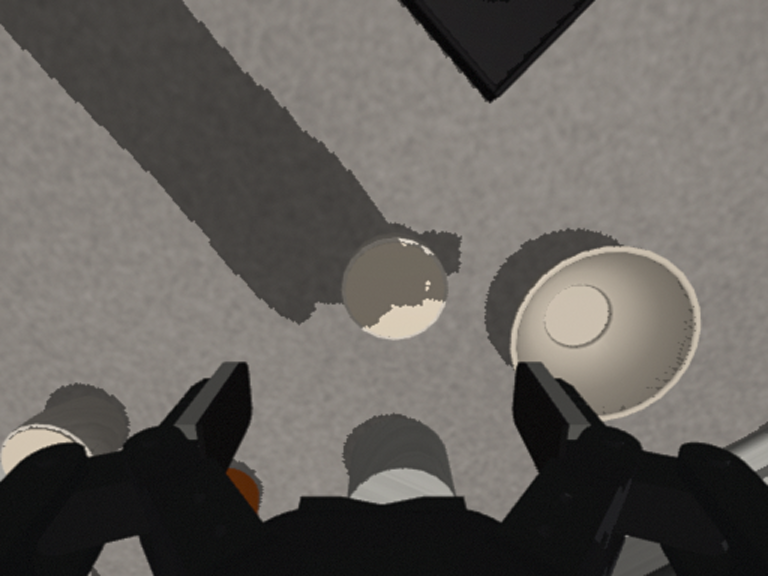

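C's area is out of view here. Pot A is at (395,287) with the bowl close on the right at (605,330). I turn to yaw 4 so the fingers clear the bowl.

Request:
{"fn": "apply_moves", "kwargs": {
  "dp": [
    [0.054,0,0],
    [0,0,0],
    [0,0,0],
    [0,0,0],
    [0,0,0],
    [0,0,0],
    [0,0,0],
    [0,0,0]
  ],
  "twist": [
    [-0.002,0,0.06],
    [0,0,0.06],
    [0,0,0.06],
    [0,0,0.06],
    [0,0,0.06],
    [0,0,0.06],
    [0,0,0.05],
    [0,0,0]
  ],
  "jaw": [0,0,0,0,0,0,0,0]
}}

```text
clock: 41.7
tcp_pos: [0.6711, 0.1499, 0.3145]
orientation: [-3.129, -0.124, 0.01]
contact_force: [-0.3, 0.3, 0.5]
grip_width: 0.0855
```

Run:
```python
from pot import *
W,f=look((.678,.133),yaw=4)
```

```text
pot 3609 mean [0.678  0.1343 0.0473] circ [0.6783 0.1325] 0.0301
41.75 [0.6711 0.1501 0.3144] x [ 0.997  0.082 -0.006] z [-0.007  0.01  -1.   ] F [-1.   0.5 -0. ] M [-0.05  0.03 -0.  ] w 0.0856 q7 [-0.69  0.65  0.58  1.63 -0.42  0.99  0.11]
dp total [0.051 0.157 0.618] mm [ 6.2 18.9 74.2] rows>= 1.7
twist total [-0.005  0.003  0.006] deg [-0.6  0.4  0.7]
```

View pics/top4.png

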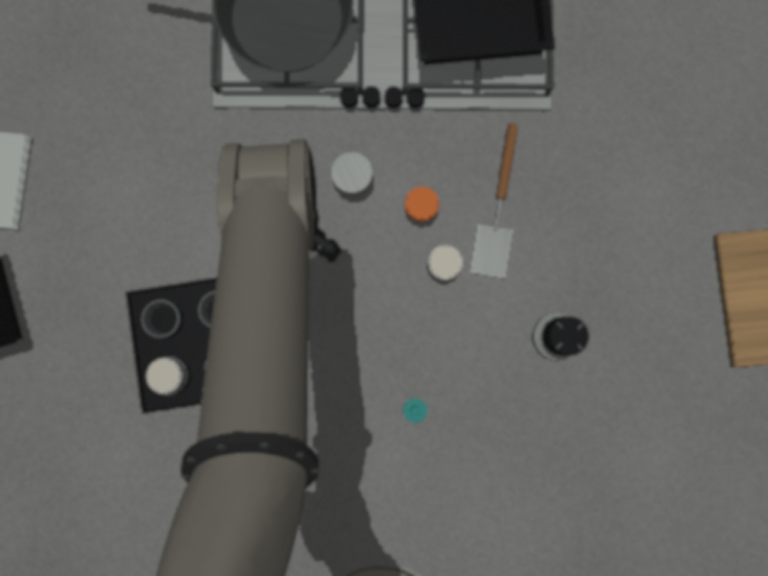

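top4 shows pot C in W2 at (165,376), the capped jar at (563,337), and the bystanders in place.

Request:
{"fn": "apply_moves", "kwargs": {
  "dp": [
    [0.048,0.151,0],
    [0,0,0],
    [0,0,0.15],
    [0,0,0.22],
    [0,0,0.15],
    [0,0,0],
    [0,0,0]
  ],
  "twist": [
    [-0.005,0.003,0.006],
    [0,0,0],
    [0,0,0],
    [0,0,0],
    [0,0,0],
    [0,0,0],
    [0,0,0]
  ],
  "jaw": [0,0,0,0,0,0,0]
}}

```text
clock: 42.45
tcp_pos: [0.6797, 0.1296, 0.2516]
orientation: [-3.139, -0.12, -0.006]
contact_force: [0.2, 0.4, -0.2]
grip_width: 0.0855
```

Run:
```python
from pot import *
W,f=look((.678,.133),yaw=4,z=.196)
```

```text
pot 6591 mean [0.678  0.1344 0.0473] circ [0.6783 0.1325] 0.0302
42.5 [0.6796 0.1296 0.2516] x [0.997 0.077 0.004] z [ 0.004  0.    -1.   ] F [-0.8  0.8  0.6] M [-0.02  0.08 -0.  ] w 0.0857 q7 [-0.64  0.73  0.54  1.66 -0.46  0.89  0.16]
dp total [-0.011 -0.025  0.464] mm [-1.3 -3.  55.6] rows>= 1.2
twist total [ 0.    -0.002  0.003] deg [ 0.  -0.2  0.4]
```

Request:
{"fn": "apply_moves", "kwargs": {
  "dp": [
    [-0.011,-0.022,0.05],
    [0,0,0],
    [0,0,0.12],
    [0,0,0.12],
    [0,0,0.12],
    [0,0,0.06],
    [0,0,0],
    [0,0,0],
    [0,0,0]
  ],
  "twist": [
    [0,-0.002,0.003],
    [0,0,0],
    [0,0,0],
    [0,0,0],
    [0,0,0],
    [0,0,0],
    [0,0,0],
    [0,0,0],
    [0,0,0]
  ],
  "jaw": [0,0,0,0,0,0,0,20,20]
}}

```text
clock: 43.4
tcp_pos: [0.6786, 0.1328, 0.1917]
orientation: [-3.139, -0.111, -0.001]
contact_force: [0.1, 0.4, -0.4]
grip_width: 0.0789
```

Run:
```python
from pot import *
to([.6783,.1325,.196],4)
```

```text
43.4 [0.6786 0.1328 0.1917] x [0.997 0.071 0.001] z [ 0.001  0.001 -1.   ] F [ 0.1  0.4 -0.4] M [-0.05  0.01 -0.  ] w 0.0789 q7 [-0.62  0.8   0.5   1.67 -0.5   0.8   0.18]
dp total [-0.003  0.002 -0.036] mm [-0.4  0.2 -4.3] rows>= 0.1
twist total [-0. -0.  0.] deg [-0.  -0.1  0.1]
```

Request:
{"fn": "apply_moves", "kwargs": {
  "dp": [
    [-0.003,0.002,-0.036],
    [0,0,0],
    [0,0,0],
    [0,0,0],
    [0,0,0],
    [0,0,0],
    [0,0,0],
    [0,0,-0.1],
    [0,0,-0.25],
    [0,0,-0.3],
    [0,0,-0.25],
    [0,0,-0.1],
    [0,0,0]
  ],
  "twist": [
    [0,0,0],
    [0,0,0],
    [0,0,0],
    [0,0,0],
    [0,0,0],
    [0,0,0],
    [0,0,0],
    [0,0,0],
    [0,0,0],
    [0,0,0],
    [0,0,0],
    [0,0,0],
    [0,0,0]
  ],
  "jaw": [20,20,80,140,180,180,180,180,180,180,180,180,180]
}}

```text
clock: 44.7
tcp_pos: [0.678, 0.1319, 0.3242]
orientation: [-3.139, -0.11, -0.002]
contact_force: [0.1, -0.4, -1.0]
grip_width: 0.0581
```

Run:
```python
from pot import *
to([.5447,.3846,.32],54)
held(r.grab_frame('wrist'))
```

```text
44.7 [0.678  0.1319 0.3242] x [0.998 0.07  0.002] z [ 0.001  0.001 -1.   ] F [ 0.1 -0.4 -1. ] M [0.02 0.02 0.01] w 0.0581 q7 [-0.67  0.65  0.59  1.62 -0.41  1.01  0.12]
dp total [-0.96  -2.178  0.035] mm [-115.3 -261.4    4.2] rows>= 6.3
twist total [ 0.    -0.001 -0.417] deg [  0.   -0.1 -50. ]
held 11632 z 0.1513 circ ((6.978421151870862e-05, -0.004649932961910963), 0.03497125580906868) x [-0.0334  0.0335] y [-0.0293  0.0289]
```

Request:
{"fn": "apply_moves", "kwargs": {
  "dp": [
    [-0.07,-0.15,0],
    [-0.13,-0.29,0],
    [-0.13,-0.29,0],
    [-0.13,-0.29,0],
    [-0.13,-0.29,0],
    [-0.13,-0.29,0],
    [-0.13,-0.29,0],
    [-0.1,-0.22,0],
    [0,0,0],
    [0,0,0],
    [0,0,0],
    [0,0,0],
    [0,0,0],
    [0,0,0],
    [0,0,0],
    [0,0,0],
    [0,0,0],
    [0,0,0]
  ],
  "twist": [
    [0,0,0],
    [0,0,0],
    [0,0,0],
    [0,0,0],
    [0,0,0],
    [0,0,0],
    [0,0,0],
    [0,0,0],
    [0,0,-0.055],
    [0,0,-0.06],
    [0,0,-0.06],
    [0,0,-0.06],
    [0,0,-0.06],
    [0,0,-0.06],
    [0,0,-0.05],
    [0,0,0],
    [0,0,0],
    [0,0,0]
  ],
  "jaw": [180,180,180,180,180,180,180,180,180,180,180,180,180,180,180,180,180,180]
}}

```text
clock: 46.55
tcp_pos: [0.5289, 0.3845, 0.2864]
orientation: [2.785, 1.433, -0.08]
contact_force: [-0.5, -0.3, -1.6]
grip_width: 0.0578
```

Run:
```python
from pot import *
to([.5447,.3846,.25],54)
o=r.get_obs();f=r.grab_frame('wrist');save('w18',f,s=1.5);W=world(f,o);held(f)
blob(W,(.463,.269),.04,.046,.06,'D in W3');blob(W,(.4465,.368),.04,.046,.06,'C in W2')
for i,c in enumerate([(.5456,.386),(.562,.288)]): blob(W,c,.04,.0285,.033,'well%d'%i)
```

```text
46.55 [0.5289 0.3845 0.2864] x [ 0.58   0.813 -0.05 ] z [-0.042 -0.031 -0.999] F [-0.5 -0.3 -1.6] M [0.02 0.   0.02] w 0.0578 q7 [-0.97  0.6   0.35  1.71 -0.25  0.93  0.43]
dp total [0.092 0.111 0.297] mm [11.  13.4 35.7] rows>= 0.9
twist total [-0.007  0.024  0.004] deg [-0.9  2.8  0.4]
held 11710 z 0.1512 circ ((5.380648872232996e-05, -0.0045527927577495575), 0.03498981148004532) x [-0.0332  0.0334] y [-0.0293  0.0288]
D in W3 4780 mean [0.4618 0.2725 0.0548] circ [0.4621 0.2692] 0.0305
C in W2 6074 mean [0.4471 0.3693 0.0553] circ [0.4474 0.3677] 0.0301
well0 517 mean [0.5374 0.4053 0.03  ] circ [0.5426 0.3906] 0.0321
well1 185 mean [0.5868 0.2733 0.0297] circ [0.5831 0.2763] 0.0193
```

View pics/w18.png

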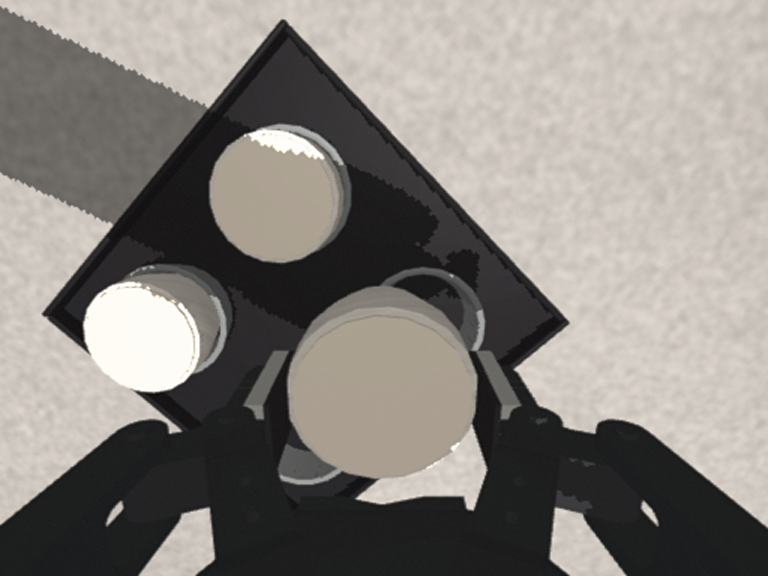

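Pots C and D are both seated, lids at 55 mm. I level the tool and place A in W0.

Request:
{"fn": "apply_moves", "kwargs": {
  "dp": [
    [0.077,0.106,0],
    [0,0,0],
    [0,0,0],
    [0,0,0.12],
    [0,0,0.12],
    [0,0,0.06],
    [0,0,0],
    [0,0,0]
  ],
  "twist": [
    [-0.007,0.024,0.004],
    [0,0,0],
    [0,0,0],
    [0,0,0],
    [0,0,0],
    [0,0,0],
    [0,0,0],
    [0,0,0]
  ],
  "jaw": [180,180,180,180,180,180,180,180]
}}

```text
clock: 47.4
tcp_pos: [0.5418, 0.3855, 0.2441]
orientation: [-2.8, -1.423, 0.01]
contact_force: [0.3, -0.3, -1.0]
grip_width: 0.058
```

Run:
```python
from pot import *
to([.5447,.3846,.2055],54)
```

```text
47.4 [0.5418 0.3855 0.2441] x [ 0.589  0.808 -0.006] z [-0.006 -0.003 -1.   ] F [ 0.3 -0.3 -1. ] M [-0.03 -0.01 -0.01] w 0.058 q7 [-0.94  0.66  0.33  1.72 -0.28  0.82  0.46]
dp total [0.01  0.025 0.322] mm [ 1.2  3.  38.6] rows>= 0.9
twist total [-0.002  0.003 -0.001] deg [-0.2  0.3 -0.1]
```

Request:
{"fn": "apply_moves", "kwargs": {
  "dp": [
    [0.01,0.025,0.04],
    [0,0,0],
    [0,0,0.05],
    [0,0,0.05],
    [0,0,0.05],
    [0,0,0],
    [0,0,0]
  ],
  "twist": [
    [-0.002,0.003,0],
    [0,0,0],
    [0,0,0],
    [0,0,0],
    [0,0,0],
    [0,0,0],
    [0,0,0]
  ],
  "jaw": [180,180,180,180,180,180,180]
}}

```text
clock: 48.1
tcp_pos: [0.5457, 0.3848, 0.2201]
orientation: [2.801, 1.423, 0.005]
contact_force: [0.4, 0.3, -1.0]
grip_width: 0.0578
```

Run:
```python
from pot import *
to([.5447,.3846,.2055],54)
```

```text
48.1 [0.5457 0.3848 0.2201] x [0.59  0.808 0.003] z [ 0.003  0.001 -1.   ] F [ 0.4  0.3 -1. ] M [-0.02  0.04  0.03] w 0.0578 q7 [-0.93  0.69  0.32  1.72 -0.29  0.77  0.47]
dp total [-0.006 -0.006  0.122] mm [-0.8 -0.7 14.6] rows>= 0.3
twist total [ 0.001 -0.001 -0.001] deg [ 0.1 -0.1 -0.1]
```

Request:
{"fn": "apply_moves", "kwargs": {
  "dp": [
    [-0.006,-0.006,0.02],
    [0,0,0.03],
    [0,0,0.03],
    [0,0,0.03],
    [0,0,0.015],
    [0,0,0.01]
  ],
  "twist": [
    [0,0,0],
    [0,0,0],
    [0,0,0],
    [0,0,0],
    [0,0,0],
    [0,0,0]
  ],
  "jaw": [180,180,180,180,180,180]
}}

```text
clock: 48.7
tcp_pos: [0.5452, 0.3848, 0.2067]
orientation: [-2.8, -1.422, -0.006]
contact_force: [-3.0, -2.5, 8.1]
grip_width: 0.0579
```

Run:
```python
from pot import *
to([.5447,.3846,.2055],54)
```

```text
48.7 [0.5452 0.3848 0.2067] x [0.59  0.808 0.004] z [ 0.003  0.003 -1.   ] F [-3.  -2.5  8.1] M [-0.51  0.85  0.02] w 0.0579 q7 [-0.93  0.71  0.31  1.73 -0.3   0.75  0.48]
dp total [-0.003 -0.002  0.01 ] mm [-0.4 -0.3  1.2] rows>= 0.0
twist total [ 0.    -0.002 -0.001] deg [ 0.  -0.2 -0.1]
```

Floor contact felt at 0.2067, as predicted. I release and go for pot B.

Request:
{"fn": "apply_moves", "kwargs": {
  "dp": [
    [0,0,0],
    [0,0,0],
    [0,0,0],
    [0,0,-0.12],
    [0,0,-0.3],
    [0,0,-0.35],
    [0,0,-0.12],
    [-0.15,0.16,0],
    [-0.25,0.28,0],
    [-0.25,0.28,0],
    [-0.25,0.28,0],
    [-0.25,0.28,0],
    [-0.25,0.28,0],
    [-0.25,0.28,0],
    [-0.25,0.28,0],
    [-0.25,0.28,0],
    [-0.25,0.28,0],
    [-0.25,0.25,0],
    [0,0,0],
    [0,0,0]
  ],
  "twist": [
    [0,0,0],
    [0,0,0],
    [0,0,0],
    [0,0,0],
    [0,0,0],
    [0,0,0],
    [0,0,0],
    [0,0,0],
    [0,0,0],
    [0,0,0],
    [0,0,0],
    [0,0,0],
    [0,0,0],
    [0,0,0],
    [0,0,0],
    [0,0,0],
    [0,0,0],
    [0,0,0],
    [0,0,0],
    [0,0,0]
  ],
  "jaw": [80,30,0,0,0,0,0,0,0,0,0,0,0,0,0,0,0,0,0,0]
}}

```text
clock: 50.7
tcp_pos: [0.6463, -0.095, 0.3245]
orientation: [-2.796, -1.429, -0.022]
contact_force: [0.4, 0.9, 0.2]
grip_width: 0.0853
```

Run:
```python
from pot import *
to([.6447,-.1095,.25],54)
W,f=look((.6447,-.1095),name='w19')
f=r.grab_frame('top');W=world(f);save('top5',f,s=1.5)
for n,c in dict(B=(.6445,-.1092),C=(.447,.369),D=(.463,.27),A=(.5447,.3846)).items(): blob(W,c,.04,.04,.06,n)
```

```text
50.7 [ 0.6463 -0.095   0.3245] x [0.586 0.81  0.013] z [ 0.012  0.007 -1.   ] F [0.4 0.9 0.2] M [ 0.06  0.   -0.02] w 0.0853 q7 [-0.24  0.55  0.41  1.71 -0.28  0.93  1.23]
dp total [-0.114  0.057  0.62 ] mm [-13.6   6.8  74.4] rows>= 1.7
twist total [ 0.003 -0.006  0.001] deg [ 0.3 -0.7  0.1]
pot 3483 mean [ 0.6437 -0.1098  0.0473] circ [ 0.6448 -0.1108] 0.03
50.75 [ 0.6461 -0.0957  0.3248] x [0.586 0.81  0.012] z [ 0.012  0.006 -1.   ] F [-0.  -0.6  0.6] M [-0.1   0.   -0.01] w 0.0856 q7 [-0.24  0.55  0.42  1.71 -0.27  0.93  1.23]
dp total [-0.117  0.061  0.705] mm [-14.1   7.3  84.6] rows>= 1.9
twist total [ 0.003 -0.006  0.001] deg [ 0.4 -0.7  0.1]
B 0
C 457 mean [0.4481 0.3671 0.0547] circ [0.4479 0.369 ] 0.0304
D 446 mean [0.4629 0.2686 0.0547] circ [0.4628 0.2699] 0.0301
A 446 mean [0.5462 0.3841 0.0545] circ [0.5469 0.3854] 0.0304
```

View pics/w19.png

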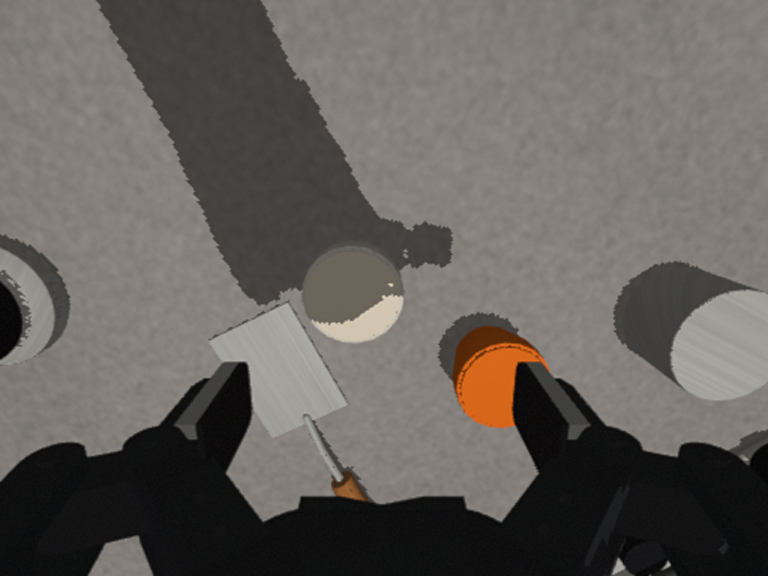

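A, C and D are seated, lids at 54.5 mm. Pot B is at (353,294), with the orange pot at (500,385) clear of the fingers and the spatula flat below them.

Request:
{"fn": "apply_moves", "kwargs": {
  "dp": [
    [-0.108,0.065,0],
    [0,0,0],
    [0,0,0.15],
    [0,0,0.24],
    [0,0,0.18],
    [0,0,0.06],
    [0,0,0],
    [0,0,0]
  ],
  "twist": [
    [0.003,-0.006,0.001],
    [0,0,0],
    [0,0,0],
    [0,0,0],
    [0,0,0],
    [0,0,0],
    [0,0,0],
    [0,0,0]
  ],
  "jaw": [0,0,0,0,0,0,0,0]
}}

```text
clock: 51.6
tcp_pos: [0.6463, -0.103, 0.2487]
orientation: [-2.788, -1.443, -0.004]
contact_force: [0.2, 0.1, 1.0]
grip_width: 0.0856
```

Run:
```python
from pot import *
W,f=look((.6447,-.1095),z=.196)
```

```text
pot 6603 mean [ 0.6432 -0.1096  0.0473] circ [ 0.645  -0.1112] 0.0303
51.65 [ 0.6464 -0.103   0.2489] x [0.578 0.816 0.003] z [ 0.002  0.003 -1.   ] F [ 0.5  0.2 -0.5] M [0.03 0.01 0.02] w 0.085 q7 [-0.2   0.64  0.38  1.75 -0.31  0.81  1.28]
dp total [-0.064  0.03   0.441] mm [-7.7  3.6 52.9] rows>= 1.2
twist total [-0.    -0.002  0.006] deg [-0.  -0.2  0.7]
```

Request:
{"fn": "apply_moves", "kwargs": {
  "dp": [
    [-0.066,0.03,0.04],
    [0,0,0],
    [0,0,0.12],
    [0,0,0.12],
    [0,0,0.12],
    [0,0,0.04],
    [0,0,0],
    [0,0,0]
  ],
  "twist": [
    [0,-0.002,0.006],
    [0,0,0],
    [0,0,0],
    [0,0,0],
    [0,0,0],
    [0,0,0],
    [0,0,0],
    [0,0,0]
  ],
  "jaw": [0,0,0,0,0,0,0,0]
}}

```text
clock: 52.45
tcp_pos: [0.6451, -0.1127, 0.1928]
orientation: [2.799, 1.424, 0.001]
contact_force: [0.4, -0.5, 0.1]
grip_width: 0.0853
```

Run:
```python
from pot import *
to([.645,-.1112,.196],54)
```

```text
52.45 [ 0.6451 -0.1127  0.1928] x [ 0.589  0.808 -0.   ] z [ 0.001 -0.001 -1.   ] F [ 0.4 -0.5  0.1] M [ 0.03 -0.01  0.02] w 0.0853 q7 [-0.17  0.72  0.35  1.76 -0.35  0.72  1.3 ]
dp total [ 0.01  -0.008 -0.027] mm [ 1.1 -1.  -3.2] rows>= 0.1
twist total [ 0.001  0.    -0.001] deg [ 0.1  0.  -0.1]
```

Request:
{"fn": "apply_moves", "kwargs": {
  "dp": [
    [0.01,-0.008,-0.027],
    [0,0,0],
    [0,0,0],
    [0,0,0],
    [0,0,0],
    [0,0,0],
    [0,0,0],
    [0,0,-0.1],
    [0,0,-0.25],
    [0,0,-0.3],
    [0,0,-0.25],
    [0,0,-0.1],
    [0,0,0]
  ],
  "twist": [
    [0,0,0],
    [0,0,0],
    [0,0,0],
    [0,0,0],
    [0,0,0],
    [0,0,0],
    [0,0,0],
    [0,0,0],
    [0,0,0],
    [0,0,0],
    [0,0,0],
    [0,0,0],
    [0,0,0]
  ],
  "jaw": [0,0,80,140,180,180,180,180,180,180,180,180,180]
}}

```text
clock: 53.75
tcp_pos: [0.6445, -0.1109, 0.3236]
orientation: [2.799, 1.423, 0.001]
contact_force: [0.5, 0.2, -1.3]
grip_width: 0.0575
```

Run:
```python
from pot import *
to([.5611,.2862,.32],54)
held(r.grab_frame('wrist'))
```

```text
53.75 [ 0.6445 -0.1109  0.3236] x [ 0.589  0.808 -0.   ] z [ 0.001 -0.001 -1.   ] F [ 0.5  0.2 -1.3] M [-0.03 -0.01  0.02] w 0.0575 q7 [-0.23  0.55  0.43  1.71 -0.27  0.94  1.24]
dp total [ 2.264 -2.511  0.026] mm [ 271.7 -301.3    3.2] rows>= 9.0
twist total [ 0.001  0.    -0.001] deg [ 0.1  0.  -0.1]
held 11860 z 0.1508 circ ((5.5057294957805425e-05, -0.00574820302426815), 0.03486011177301407) x [-0.0334  0.0332] y [-0.0306  0.0275]
```

Request:
{"fn": "apply_moves", "kwargs": {
  "dp": [
    [0.13,-0.14,0],
    [0.24,-0.265,0],
    [0.24,-0.265,0],
    [0.24,-0.265,0],
    [0.24,-0.265,0],
    [0.24,-0.265,0],
    [0.24,-0.265,0],
    [0.24,-0.265,0],
    [0.24,-0.265,0],
    [0.2,-0.22,0],
    [0,0,0],
    [0,0,0],
    [0,0,0]
  ],
  "twist": [
    [0,0,0],
    [0,0,0],
    [0,0,0],
    [0,0,0],
    [0,0,0],
    [0,0,0],
    [0,0,0],
    [0,0,0],
    [0,0,0],
    [0,0,0],
    [0,0,0],
    [0,0,0],
    [0,0,0]
  ],
  "jaw": [180,180,180,180,180,180,180,180,180,180,180,180,180]
}}

```text
clock: 55.1
tcp_pos: [0.5523, 0.2963, 0.2965]
orientation: [2.801, 1.421, -0.056]
contact_force: [0.2, -0.3, -0.9]
grip_width: 0.0583
```

Run:
```python
from pot import *
to([.5622,.2854,.32],54)
to([.5622,.2854,.25],54)
```

```text
55.1 [0.5523 0.2963 0.2965] x [ 0.59   0.807 -0.032] z [-0.032 -0.016 -0.999] F [ 0.2 -0.3 -0.9] M [ 0.05 -0.11 -0.01] w 0.0583 q7 [-0.86  0.55  0.38  1.78 -0.25  0.9   0.56]
dp total [-0.031  0.117 -0.197] mm [ -3.7  14.  -23.6] rows>= 0.6
twist total [-0.008  0.015 -0.002] deg [-0.9  1.8 -0.2]
55.1 [0.5523 0.2963 0.2965] x [ 0.59   0.807 -0.032] z [-0.032 -0.016 -0.999] F [ 0.2 -0.3 -0.9] M [ 0.05 -0.11 -0.01] w 0.0583 q7 [-0.86  0.55  0.38  1.78 -0.25  0.9   0.56]
dp total [-0.012  0.126  0.386] mm [-1.4 15.1 46.3] rows>= 1.1
twist total [-0.008  0.015 -0.002] deg [-0.9  1.8 -0.2]
```

Request:
{"fn": "apply_moves", "kwargs": {
  "dp": [
    [-0.025,0.12,0],
    [0,0,0],
    [0,0,0],
    [0,0,0.12],
    [0,0,0.16],
    [0,0,0.1],
    [0,0,0],
    [0,0,0]
  ],
  "twist": [
    [-0.008,0.015,-0.002],
    [0,0,0],
    [0,0,0],
    [0,0,0],
    [0,0,0],
    [0,0,0],
    [0,0,0],
    [0,0,0]
  ],
  "jaw": [180,180,180,180,180,180,180,180]
}}

```text
clock: 55.9
tcp_pos: [0.5618, 0.2804, 0.2448]
orientation: [2.802, 1.416, -0.012]
contact_force: [0.0, -0.5, -0.8]
grip_width: 0.0577
```

Run:
```python
from pot import *
to([.5622,.2854,.2055],54)
```

```text
55.9 [0.5618 0.2804 0.2448] x [ 0.593  0.805 -0.007] z [-0.006 -0.005 -1.   ] F [ 0.  -0.5 -0.8] M [-0.02  0.02  0.01] w 0.0577 q7 [-0.82  0.61  0.35  1.81 -0.28  0.78  0.62]
dp total [ 0.038 -0.021  0.327] mm [ 4.6 -2.6 39.3] rows>= 0.9
twist total [-0.001  0.004 -0.003] deg [-0.1  0.4 -0.4]
```

Request:
{"fn": "apply_moves", "kwargs": {
  "dp": [
    [0.038,-0.021,0.04],
    [0,0,0],
    [0,0,0.05],
    [0,0,0.05],
    [0,0,0.05],
    [0,0,0],
    [0,0,0]
  ],
  "twist": [
    [-0.001,0.004,-0.003],
    [0,0,0],
    [0,0,0],
    [0,0,0],
    [0,0,0],
    [0,0,0],
    [0,0,0]
  ],
  "jaw": [180,180,180,180,180,180,180]
}}

```text
clock: 56.6
tcp_pos: [0.563, 0.2868, 0.2215]
orientation: [-2.798, -1.427, -0.007]
contact_force: [0.3, -0.6, -0.1]
grip_width: 0.0577
```

Run:
```python
from pot import *
to([.5622,.2854,.2055],54)
```

```text
56.6 [0.563  0.2868 0.2215] x [0.587 0.809 0.004] z [ 0.003  0.003 -1.   ] F [ 0.3 -0.6 -0.1] M [-0.01  0.01 -0.02] w 0.0577 q7 [-0.81  0.64  0.33  1.81 -0.3   0.73  0.63]
dp total [-0.014  0.002  0.133] mm [-1.7  0.2 16. ] rows>= 0.4
twist total [ 0.001 -0.002  0.   ] deg [ 0.1 -0.2  0. ]
```

Request:
{"fn": "apply_moves", "kwargs": {
  "dp": [
    [-0.014,0.002,0.02],
    [0,0,0.03],
    [0,0,0.03],
    [0,0,0.03],
    [0,0,0.02],
    [0,0,0.01]
  ],
  "twist": [
    [0,-0.002,0],
    [0,0,0],
    [0,0,0],
    [0,0,0],
    [0,0,0],
    [0,0,0]
  ],
  "jaw": [180,180,180,180,180,180]
}}

```text
clock: 57.2
tcp_pos: [0.5626, 0.285, 0.2062]
orientation: [2.799, 1.427, 0.001]
contact_force: [-5.8, -1.9, 18.3]
grip_width: 0.058
```

Run:
```python
from pot import *
to([.5622,.2854,.2055],54)
```

```text
57.2 [0.5626 0.285  0.2062] x [0.588 0.809 0.   ] z [ 0.  0. -1.] F [-5.8 -1.9 18.3] M [-0.57  1.35 -0.  ] w 0.058 q7 [-0.8   0.67  0.32  1.82 -0.31  0.71  0.64]
dp total [ 0.001 -0.005  0.006] mm [ 0.1 -0.6  0.7] rows>= 0.0
twist total [ 0. -0.  0.] deg [ 0. -0.  0.]
```

Request:
{"fn": "apply_moves", "kwargs": {
  "dp": [
    [0,0,0],
    [0,0,0],
    [0,0,0],
    [0,0,0],
    [0,0,-0.12],
    [0,0,-0.3],
    [0,0,-0.35],
    [0,0,-0.3],
    [0,0,0],
    [-0.1,0.2,0],
    [-0.15,0.3,0],
    [-0.15,0.3,0],
    [-0.15,0.3,0],
    [-0.1,0.2,0],
    [0,0,0],
    [0,0,0]
  ],
  "twist": [
    [0,0,0],
    [0,0,0],
    [0,0,0],
    [0,0,0],
    [0,0,0],
    [0,0,0],
    [0,0,0],
    [0,0,0],
    [0,0,0],
    [0,0,0],
    [0,0,0],
    [0,0,0],
    [0,0,0],
    [0,0,0],
    [0,0,0],
    [0,0,0]
  ],
  "jaw": [80,30,0,0,0,0,0,0,0,0,0,0,0,0,0,0]
}}

```text
clock: 58.8
tcp_pos: [0.6453, 0.1264, 0.3458]
orientation: [-2.795, -1.431, -0.008]
contact_force: [0.1, 0.9, -0.3]
grip_width: 0.0854
```

Run:
```python
from pot import *
st();o=r.get_obs();f=r.grab_frame('wrist');save('w20',f,s=1.5);W=world(f,o)
for n,c in dict(C=(.447,.369),D=(.463,.27),A=(.5447,.3846),B=(.561,.286)).items(): blob(W,c,.04,.042,.065,n)
f=r.grab_frame('top');W=world(f);save('top6',f,s=1.5)
for n,c in dict(B=(.561,.286),C=(.447,.369),D=(.463,.27),A=(.5447,.3846)).items(): blob(W,c,.04,.04,.065,n)
blob(W,(.518,-.312),.045,.08,.095,'cap');blob(W,(.748,-.069),.04,.04,.055,'orange');blob(W,(.3895,-.0575),.03,.03,.045,'turq');blob(W,(.8,.053),.045,.049,.063,'tin');blob(W,(.775,.217),.06,.038,.053,'bowl')
f=r.grab_frame('scene');save('s6',f,s=1.5)
```

```text
58.8 [0.6453 0.1264 0.3458] x [0.585 0.811 0.005] z [ 0.004  0.003 -1.   ] F [ 0.1  0.9 -0.3] M [-0.01  0.05  0.04] w 0.0854 q7 [-0.58  0.53  0.42  1.68 -0.25  0.98  0.87]
C 0
D 0
A 0
B 1492 mean [0.5769 0.2713 0.054 ] circ [0.5714 0.2774] 0.0273
B 154 mean [0.5634 0.3027 0.055 ] circ [0.5623 0.2945] 0.0283
C 462 mean [0.448  0.3668 0.0547] circ [0.4483 0.369 ] 0.0307
D 0
A 456 mean [0.5461 0.3841 0.0548] circ [0.5464 0.3861] 0.0304
cap 557 mean [ 0.5173 -0.3092  0.0871] circ [ 0.5169 -0.3095] 0.0335
orange 406 mean [ 0.7471 -0.0687  0.0468] circ [ 0.7478 -0.0688] 0.03
turq 182 mean [ 0.3897 -0.0572  0.0364] circ [ 0.3892 -0.0577] 0.0211
tin 589 mean [0.7992 0.0533 0.0547] circ [0.7996 0.0535] 0.0362
bowl 68 mean [0.8208 0.2209 0.0436] circ [0.8156 0.2201] 0.0331
```

View pics/w20.png

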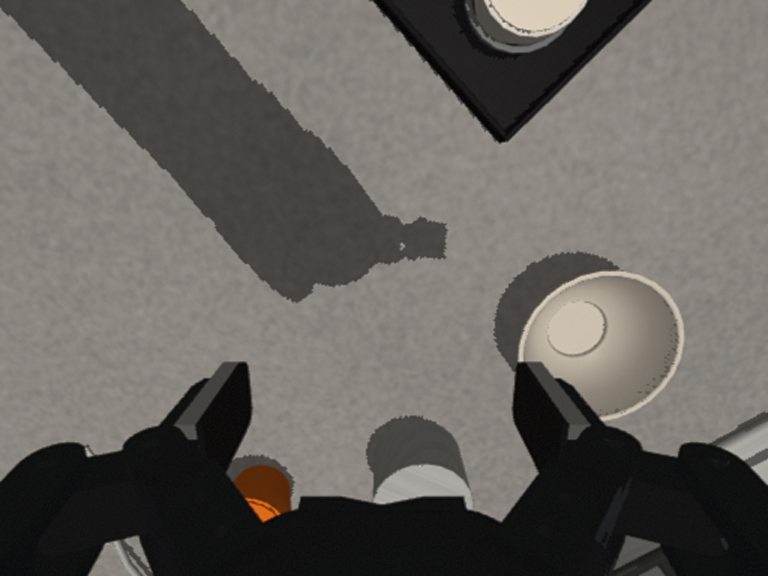

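View pics/top6.png

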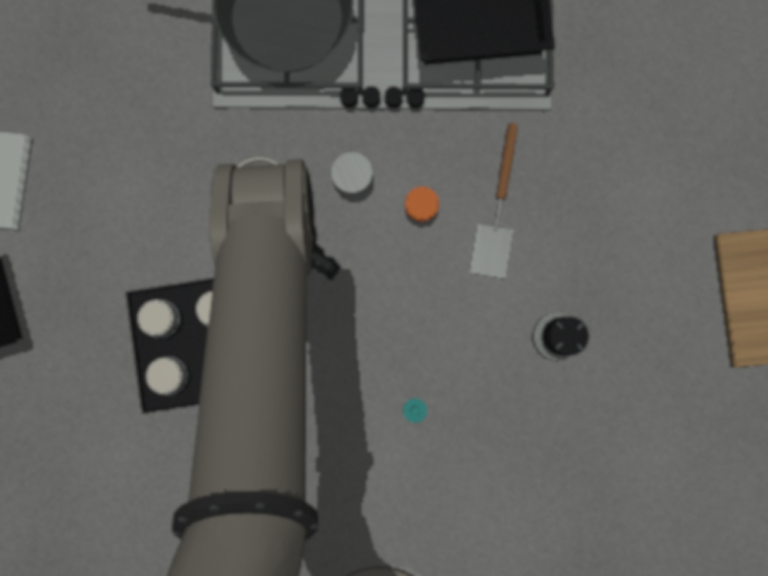

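View pics/s6.png

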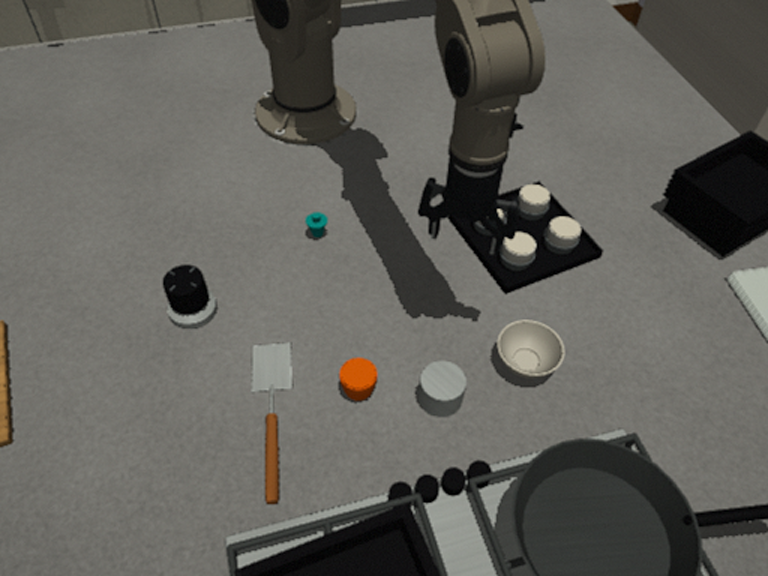

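In w20, B's lid is visible in W1 at (530,15). The scene view shows four white pots seated and the jar capped. I move the arm aside for one unobstructed check.

Request:
{"fn": "apply_moves", "kwargs": {
  "dp": [
    [-0.2,0.14,0],
    [-0.27,0.19,0],
    [-0.27,0.19,0],
    [-0.27,0.19,0],
    [-0.27,0.19,0],
    [-0.15,0.1,0],
    [0,0,0],
    [0,0,0]
  ],
  "twist": [
    [0,0,0],
    [0,0,0],
    [0,0,0],
    [0,0,0],
    [0,0,0],
    [0,0,0],
    [0,0,0],
    [0,0,0]
  ],
  "jaw": [0,0,0,0,0,0,0,0]
}}

```text
clock: 59.75
tcp_pos: [0.6434, -0.0712, 0.3433]
orientation: [-2.768, -1.466, -0.011]
contact_force: [-0.7, 0.8, -0.9]
grip_width: 0.0855
```

Run:
```python
from pot import *
st()
f=r.grab_frame('top');W=world(f);save('top7',f,(70,70,400,300),2.4)
for n,c in dict(B=(.561,.286),C=(.447,.369),D=(.463,.27),A=(.5447,.3846)).items():
    blob(W,c,.04,.04,.065,n)
    m=(np.hypot(W[...,0]-c[0],W[...,1]-c[1])<.024)&(W[...,2]>.04);P=W[m];s=np.linalg.lstsq(np.c_[P[:,:2]-c,np.ones(len(P))],P[:,2],rcond=None)[0];print('  tilt',np.degrees(s[:2]).round(2))
blob(W,(.518,-.312),.045,.08,.095,'cap');blob(W,(.775,.217),.06,.038,.053,'bowl')
```

```text
59.75 [ 0.6434 -0.0712  0.3433] x [0.562 0.827 0.01 ] z [ 0.002  0.011 -1.   ] F [-0.7  0.8 -0.9] M [-0.01  0.06  0.09] w 0.0855 q7 [-0.29  0.52  0.43  1.71 -0.27  0.97  1.21]
B 445 mean [0.5618 0.2854 0.0548] circ [0.5624 0.2864] 0.0302
  tilt [ 0.08 -0.28]
C 463 mean [0.448  0.3669 0.0546] circ [0.4476 0.3693] 0.0305
  tilt [ 0.41 -0.32]
D 451 mean [0.4629 0.2686 0.0548] circ [0.4625 0.2703] 0.0302
  tilt [-1.34  0.36]
A 455 mean [0.5461 0.3841 0.0547] circ [0.5466 0.3853] 0.0304
  tilt [0.12 0.01]
cap 557 mean [ 0.5172 -0.3092  0.087 ] circ [ 0.5174 -0.3103] 0.0334
bowl 296 mean [0.7791 0.2191 0.0436] circ [0.7732 0.2154] 0.0547
```

View pics/top7.png

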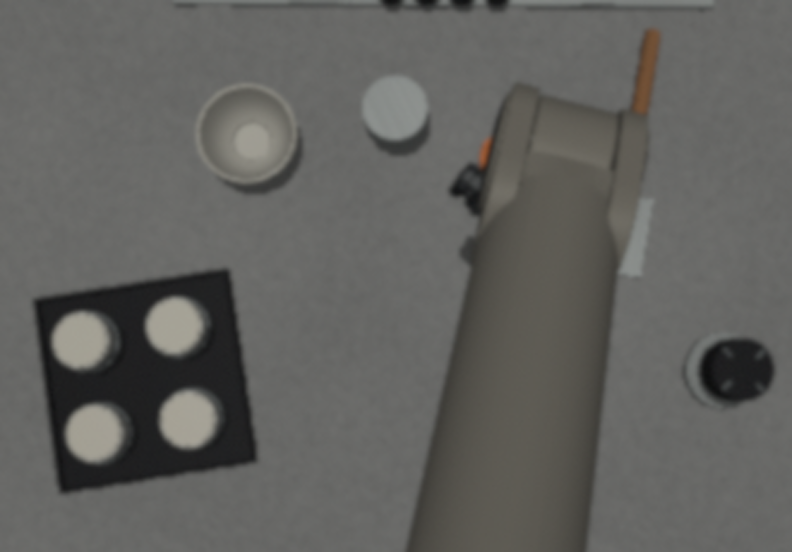

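All four lids are at 54.7 mm, 8 mm above their table reading, and level within noise. The cap is unchanged and the bystanders are in place, so I hand in.

```bash
python3 -c "
from bench import r
print(r.hand_in())"
```

```text
the job is handed in; nothing more can be done
None
```

The job is done as asked and handed in at about 60 s of the 208 s allowed; no verdict was reported.

- **Cup:** it is in the jar with its rim top at 60.9 mm (61 expected).
- **Cap:** I set it level on the ramps, with about 44 mm between its origin and the jar's. I turned it about 35° backward until it dropped freely to about 35 mm, then screwed it clockwise to the stop. The lugs ended about 66° clockwise of the gap centres (63° given). Its top measured 87.8 mm from the wrist camera and 87.0 mm from the top camera (88 expected).
- **Pots:** all four are upright and fully down, one per well. Their lids read 54.6–54.8 mm, 8 mm above their reading on the table. One pot was knocked aside during the run; I re-measured it and placed it.
- **Bystanders:** the tin and bowl, and the orange and turquoise look-alikes, measured unmoved at their last reading. The spatula I checked only by eye in the pictures, and it looked unmoved.

**Checks that disagreed:**
- The top camera puts the jar and carrier 1–2 mm from where the wrist camera does. I used the wrist values.
- One pot's lid read 1.3° of tilt in the top view. That pot's lid height is the same as the others, so I took it as depth noise.

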